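# Pack the slide-top spice box

### The job

Pack the small spice jars with white caps that stand on the metal tray into the wooden slide-top box: slide the lid fully open (it snaps over a small ridge), draw the white divider in the box right back to the end the lid slides out of, and stand every one of these jars upright in the box between the divider and the opposite end. Then push the divider along until it stops with all the jars packed tight against the closed end, and slide the lid fully home past its ridge. Leave the bottles and the mug alone.

Things in the scene. Friction and masses are not known exactly. Their poses are not given: they have to be found in the camera images.
- spicebox: wooden box fixed to the range, 136 x 236 x 96 mm (own x, y, z), inside 116 (x) by 220 (y); origin at the centre of its underside, floor top 6 mm above. Side walls 96 mm high with the lid grooves (118 mm clear between their lips). The +y end wall (94 mm) is the closed end where the lid stops; over the lower -y end wall (80 mm) the lid slides out, toward -y
- lid (a joint): how far the captive lid is slid open, m: 0 shut against the closed end (so at the start), 0.225 fully open (inside wholly uncovered). Sliding takes 1.5 to 3 N; between 0.013 and 0.004 m its sprung end strip must be forced over a ridge with about 10 N, either way; home is below 0.004
- lid_grip (a point): point in the grip bar on the middle of the lid, 20 mm above the lid's underside; the bar is 16 mm wide (box x), 60 mm long (box y), and stands 25 mm above the lid's top face (89.5 mm high); its top lies 11 mm above this point. Pinch it across box x. It moves with the lid
- divider (a joint): how far the divider stands from its parked end, m: 0 drawn right back to the low (-y) end, grows as it moves toward the closed end (+y), at most 0.16. It stays where it is left (friction 3 N). Packed tight it reads about 0.118 with two jars, 0.078 with three, 0.038 with four
- divider_grip (a point): point in the red upright tab of the divider, 68 mm above the box's underside; tab 22 mm wide (box x), 8 mm thick (box y), its top 11 mm above this point. Above 48 mm from the box's underside only the tab stands up. Pinch it across box x. It lies 18 mm behind (-y) the divider's face
- divider_face (a point): middle of the white divider's pushing face, which looks to box +y (112 mm wide, 8 to 47 mm above the box's underside)
- row_end (a point): middle of the inner face of the closed (+y) end wall of the box, 40 mm above the box's underside
- jar_a: closed small spice jar with a white cap and an orange label, 40 mm diameter, 71 mm tall, 0.10 to 0.19 kg, with a heavy base (stands firmly); origin at the centre of its underside, z up along the jar. From two to four of the four alike jars are present; an absent one reads None
- jar_b: closed small spice jar with a white cap and an orange label, 40 mm diameter, 71 mm tall, 0.10 to 0.19 kg, with a heavy base (stands firmly); origin at the centre of its underside, z up along the jar. From two to four of the four alike jars are present; an absent one reads None
- jar_c: closed small spice jar with a white cap and an orange label, 40 mm diameter, 71 mm tall, 0.10 to 0.19 kg, with a heavy base (stands firmly); origin at the centre of its underside, z up along the jar. From two to four of the four alike jars are present; an absent one reads None
- jar_d: closed small spice jar with a white cap and an orange label, 40 mm diameter, 71 mm tall, 0.10 to 0.19 kg, with a heavy base (stands firmly); origin at the centre of its underside, z up along the jar. From two to four of the four alike jars are present; an absent one reads None
- tray: shallow metal tray fixed on the range in front of the box, 92 x 400 x 15 mm, its long side along y, walls and floor 3 mm thick; origin at the centre of its underside. The jars stand on its floor, and its rim keeps them there when they are pushed
- oil_bottle: bystander: small oil bottle with yellow cap, 40 mm diameter, 146 mm tall, origin under its centre; leave alone
- sauce_bottle: bystander: amber sauce bottle, 44 mm diameter, 198 mm tall, origin under its centre; leave alone
- mug: bystander: white mug, 82 x 112 x 94 mm with its handle, origin at the middle of its underside; leave alone

How it is judged:
By the outcome, as a careful person would: the job done as asked, in the order asked, and still so for the second after the job is handed in, with the robot touching nothing.
Of jar_a, jar_b, jar_c, jar_d only 2 to 4 are there at a start; the rules pass over those that are not, and their reading is None.
At some moment in a run one of jar_a, jar_b, jar_c, jar_d may be knocked a few centimetres aside while the robot is not near it.
Once in a run the grip may slacken for a moment while it holds something.
It also fails if it takes over 210 s, if anything falls off the work surface, if the arm or the gripper's body presses on something with over 40 N, if the wrist force passes 120 N, or if a joint passes its speed limit or range.

### The arm

A 7-joint arm with a two-finger parallel gripper is mounted at the origin on a cart in front of the work surface, level with it; the furniture and walls round the work are solid. World frame = base frame: x ahead of the robot, y to its left, z up, the work surface at z = 0. Lengths are in m, angles in rad, forces in N, time in s.
With the tool pointing down it reaches from about 0.4 to 0.85 m from the base axis. Payload 4.5 kg.
Tool frame: the origin (TCP) lies midway between the tips of the shut fingers; the grasp point (between the pads) lies behind it (r.grip_point_offset is the z of the grasp point in the tool frame, in m); z points along the fingers, y is the line along which they close (so a half turn about z gives the same grasp; the last joint's range is limited). The gripper opens to 88 mm and grips with 3 to 60 N. Pads are 18 mm wide; open, the fingers measure 123 mm over their backs; the gripper's body (75 mm by 187 mm) begins 45 mm behind the grasp point.
Start: joints at [1.37, 0.689, -0.195, 1.565, 0.157, 0.902, -0.215], TCP at [0.145, -0.608, 0.21] pointing down, gripper open.
Joint ranges: [-3.01, 3.01], [-0.46, 2.08], [-1.47, 1.51], [0.13, 2.56], [-1, 4.14], [0.04, 2.09], [-2.66, 2.66]. Speed limits (rad/s): [2.57, 2.57, 3.14, 3.14, 3.14, 3.14, 3.14].

### API

Orientations are given as a unit quaternion [x, y, z, w].
In Python, from plant import r, optics, workorder gives the robot as it stands.
- The arm moves only by the shell command python3 -m creep 'ROWS' [FORCE]. ROWS is JSON, a list of rows, each an object of numbers: "grip": the gripper command: -1 is shut, 1 is fully open, values between are in proportion; "tx", "ty", "tz": the shift along the tool's x, y, z in cm; "spin": the turn about the tool's z in degrees. In form: [{"grip": .., "tx": .., "ty": .., "tz": .., "spin": ..}, ...]. A call has 1 to 8 rows; each row shifts and turns the commanded pose from where the row before left it, along the tool's axes as they then stand; what a row does not reach is not made up. A row lasts 1/12 s, in which the tool goes at most 41.7 mm and 7.16 degrees, less where a joint would pass 70% of its speed; a pose out of reach is approached as far as the arm can. A call with a gripper value outside its range is refused whole. The fingers move at their own pace and stop on an object; FORCE is the grip in N (left out, the last holds). Time passes only in rows, so rows that do not move let the fingers close. It gives the time, the measured TCP pose, the force, the opening and the grip force at its end, in the units of the state.
- r.get_state(): the state, without advancing time (a new reading comes with each control period).
- optics.snapshot(name): name is "side" or "top" or "wrist"; returns (picture, depth): 480x640x3 uint8, red, green, blue; 480x640 float32, m along the optical axis (not along the pixel's ray), 0 where there is no reading.
- optics.get_calibration(name): a dict with "fx", "fy", "cx", "cy" (pixels), "extrinsics" (4x4, takes a point from world to camera coordinates). Camera axes: x right, y down, z forward; pixel columns grow to the right and rows downward; lengths in m; the calibration is good to about 2 mm. A picture is of the moment at which its call begins: read the wrist's pose just before it. get_calibration takes no time and is no camera call; for the wrist camera it gives the pose at the moment of the call.
- workorder.finish_job(): hands the job in; it is judged then, once.
The state is a dict: "clock": time; "q": joint angles; "qd": joint speeds; "joint_torque": joint torques, N m; "tool_pos": TCP position; "eef_rot": TCP orientation; "contact_force": force on the tool from outside, world axes, zero at the start; "moment": the same for the moment, N m; "opening": opening from 0.0 (shut) to 1.0 (fully open); "finger_force": force on a finger pad.
Only numpy, scipy, OpenCV 4.12 (cv2) and the standard library are available. Lean on these libraries where they do the work, as an engineer would, in place of code of your own. Each camera call takes 0.05 s, during which the arm holds its last target. There are 200 camera calls.

## Working session

There is one attempt and no reset: what is moved stays moved. The work goes in short steps, Python scripts to look and compute and a shell command to move; the robot and the scene stay as the last step left them, time stands still between calls to the robot, and variables do not carry over. Pictures are saved under pics/ and viewed, at most 14 in all, crops included, and the job is handed in when it is done.

```bash
ls; mkdir -p pics; cat > h.py <<'E'
import numpy as np, cv2
from plant import r, optics, workorder
def snap(n,f=None):
    c=optics.get_calibration(n); p,d=optics.snapshot(n)
    if f: cv2.imwrite('pics/'+f,cv2.cvtColor(p,cv2.COLOR_RGB2BGR))
    return p,d,c
def world(c,u,v,d):
    u,v,d=map(np.asarray,(u,v,d))
    P=np.stack([(u-c['cx'])/c['fx']*d,(v-c['cy'])/c['fy']*d,d,np.ones_like(d)],-1)
    return (P@np.linalg.inv(np.array(c['extrinsics'])).T)[...,:3]
def cloud(c,d):
    v,u=np.mgrid[0:480,0:640]; return world(c,u,v,d.astype(float))
def onplane(c,u,v,z):
    E=np.linalg.inv(np.array(c['extrinsics'])); o=E[:3,3]
    w=E[:3,:3]@[(u-c['cx'])/c['fx'],(v-c['cy'])/c['fy'],1]
    return o+w*(z-o[2])/w[2]
E
python3 - <<'E'
from h import *
for n in('side','top'):
    p,d,c=snap(n,n+'0.png')
    print(n,np.round(np.linalg.inv(c['extrinsics'])[:3],3).tolist(),c['fx'])
s=r.get_state();print(s['clock'],s['tool_pos'],s['eef_rot'],s['opening'],r.grip_point_offset)
E
```

```text
pics
side [[0.719, -0.602, 0.346, 0.221], [-0.695, -0.626, 0.354, -0.258], [0.004, -0.495, -0.869, 0.913]] 498.16639587506137
top [[0.023, -0.989, 0.146, 0.427], [-0.999, -0.03, -0.04, 0.108], [0.044, -0.145, -0.988, 0.95]] 454.50526842651885
0.1 [ 0.14521504 -0.60726668  0.20960068] [ 9.93111107e-01  1.17173578e-01 -1.80117481e-04 -8.05546765e-04] 1.0013470066077492 -0.0187
```

View pics/top0.png

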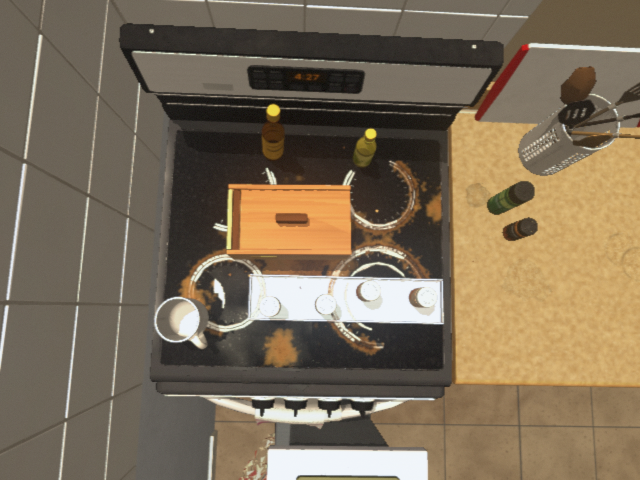

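View pics/side0.png

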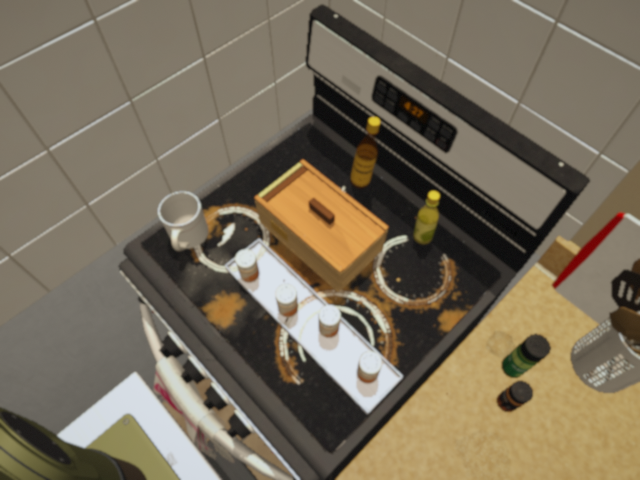

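The side and top views show four white-capped jars on the tray (top px 270,306; 325,303; 369,290; 424,296), with the box at px 228–350. The closed (pale) end is on the left, which is +y, so the lid opens to the right. The bottles stand behind the box at about px (272,140) and (365,150).

```bash
python3 - <<'E'
from h import *
p,d,c=snap('top'); W=cloud(c,d); hsv=cv2.cvtColor(p,cv2.COLOR_RGB2HSV)
ok=d>0
def st(n,m):
    q=W[m&ok]; print(n,len(q),'med',np.round(np.median(q,0),3),'lo',np.round(np.percentile(q,2,0),3),'hi',np.round(np.percentile(q,98,0),3))
v,u=np.mgrid[0:480,0:640]
def roi(a,b,e,f): return (u>a)&(u<b)&(v>e)&(v<f)
z=W[...,2]
wood=(hsv[...,0]<20)&(hsv[...,1]>100)
B=roi(215,365,175,262)
st('boxhigh',B&(z>.075)&(z<.103)); st('walls',B&(z>.0925)&(z<.101)); st('bar',roi(265,320,205,232)&(z>.105))
m=(B&(z>.07)&(z<.103)&ok).astype(np.uint8)
P=W[m>0][:,:2].astype(np.float32); print('rect',cv2.minAreaRect(P))
q=W[roi(265,320,205,232)&(z>.105)&ok][:,:2].astype(np.float32); print('barrect',cv2.minAreaRect(q))
m=(roi(240,450,270,330)&(z>.06)&(z<.095)&ok).astype(np.uint8)
n,l,s,ce=cv2.connectedComponentsWithStats(m)
for i in range(1,n):
    if s[i,4]>80:
        q=W[l==i]; q=q[q[:,2]>q[:,2].max()-.012]; cc,rr=cv2.minEnclosingCircle(q[:,:2].astype(np.float32)); print('jar',ce[i],np.round(cc,4),round(rr,4),np.median(q[:,2]).round(3),len(q))
st('sauce',roi(255,290,100,162)&(z>.03)); st('oil',roi(350,382,125,172)&(z>.03)); st('mug',roi(150,215,295,350)&(z>.03))
st('tray',roi(240,450,270,330)&(z>.001)&(z<.02))
for nm,R in(('sauce',roi(255,290,100,162)),('oil',roi(350,382,125,172))):
    for a in np.arange(.0,.2,.03): 
        mm=R&(z>a)&(z<a+.03)&ok
        if mm.sum()>8: st(nm+'%.2f'%a,mm)
E
```

```text
boxhigh 8393 med [0.591 0.129 0.089] lo [0.527 0.015 0.084] hi [0.659 0.241 0.096]
walls 1160 med [0.585 0.14  0.094] lo [0.525 0.014 0.093] hi [0.663 0.244 0.097]
bar 284 med [0.594 0.124 0.113] lo [0.586 0.095 0.109] hi [0.602 0.152 0.116]
rect ((0.5941831469535828, 0.12812216579914093), (0.13671207427978516, 0.23626792430877686), 1.5108646154403687)
barrect ((0.5941578149795532, 0.12373179197311401), (0.01637200452387333, 0.058475133031606674), 2.286092758178711)
jar [369.85507246 290.40869565] [ 0.4627 -0.0321] 0.02 0.073 337
jar [426.04829545 296.70454545] [ 0.4535 -0.1419] 0.0204 0.072 336
jar [325.78235294 303.90588235] [0.4347 0.0532] 0.0197 0.073 337
jar [269.37861272 305.98554913] [0.4282 0.1611] 0.0197 0.073 341
sauce 1289 med [0.756 0.166 0.093] lo [0.739 0.139 0.034] hi [0.835 0.203 0.197]
oil 542 med [ 0.743 -0.016  0.091] lo [ 0.732 -0.037  0.035] hi [ 0.76  -0.002  0.145]
mug 1093 med [0.393 0.334 0.076] lo [0.352 0.282 0.032] hi [0.439 0.366 0.094]
tray 6714 med [0.444 0.021 0.003] lo [ 0.387 -0.19   0.001] hi [0.503 0.215 0.015]
sauce0.00 400 med [0.763 0.163 0.003]
[... 300 characters left out ...]
auce0.12 219 med [0.752 0.166 0.132] lo [0.744 0.151 0.12 ] hi [0.768 0.185 0.148]
sauce0.15 62 med [0.754 0.166 0.17 ] lo [0.75  0.156 0.15 ] hi [0.759 0.177 0.178]
sauce0.18 176 med [0.759 0.165 0.195] lo [0.75  0.155 0.181] hi [0.771 0.176 0.198]
oil0.00 344 med [ 0.742 -0.031  0.002] lo [ 0.722 -0.065  0.   ] hi [0.825 0.001 0.027]
oil0.03 93 med [ 0.734 -0.015  0.046] lo [ 0.731 -0.037  0.031] hi [ 0.751 -0.001  0.059]
oil0.06 167 med [ 0.738 -0.015  0.081] lo [ 0.732 -0.038  0.061] hi [ 0.762 -0.001  0.09 ]
oil0.09 136 med [ 0.744 -0.016  0.098] lo [ 0.737 -0.034  0.091] hi [ 0.758 -0.006  0.113]
oil0.12 146 med [ 0.748 -0.018  0.143] lo [ 0.741 -0.028  0.123] hi [ 0.761 -0.008  0.146]
```

```bash
cat >> h.py <<'E'
def pose():
    s=r.get_state(); q=s['eef_rot']; th=2*np.degrees(np.arctan2(q[1],q[0])); return np.array(s['tool_pos']),(th+180)%360-180,s
def go(x,y,z,th=None):
    """print remaining shift in tool cm at the present heading"""
    t,h,s=pose(); a=np.radians(h); d=np.array([x,y,z])-t
    print('tx %.2f ty %.2f tz %.2f'%tuple(100*np.array([d[0]*np.cos(a)+d[1]*np.sin(a),d[0]*np.sin(a)-d[1]*np.cos(a),-d[2]])),'spin %.2f'%(0 if th is None else h-th),'t %.1f'%s['clock'],'head %.2f'%h)
E
python3 -m creep '[{"grip":0.2,"spin":-7.1},{"grip":0.2,"spin":-7.1},{"grip":0.2,"spin":-7.1},{"grip":0.2,"spin":-7.1},{"grip":0.2,"spin":-7.1},{"grip":0.2,"spin":-7.1},{"grip":0.2,"spin":-7.1},{"grip":0.2,"spin":-7.1}]' 30
python3 -m creep '[{"grip":0.2,"spin":-7.1},{"grip":0.2,"spin":-7.1},{"grip":0.2,"spin":-7.1},{"grip":0.2},{"grip":0.2,"tx":3,"ty":1.95},{"grip":0.2,"tx":3,"ty":1.95},{"grip":0.2,"tx":3,"ty":1.95},{"grip":0.2,"tx":3,"ty":1.95}]'
python3 -m creep '[{"grip":0.2,"tx":3,"ty":1.95},{"grip":0.2,"tx":3,"ty":1.95},{"grip":0.2,"tx":3,"ty":1.95},{"grip":0.2,"tx":3,"ty":1.95},{"grip":0.2,"tx":3,"ty":1.95},{"grip":0.2,"tx":3,"ty":1.95},{"grip":0.2,"tx":3,"ty":1.95},{"grip":0.2,"tx":3,"ty":1.95}]'
python3 -c "
from h import *
go(.594,.124,.21,91.5);print(r.get_state()['q'])
p,d,c=snap('top'); W=cloud(c,d)
v,u=np.mgrid[0:480,0:640]
m=(u>235)&(u<345)&(W[...,2]>.0925)&(W[...,2]<.1)&(v>175)&(v<262)
for k,mm in(('back',m&(v<200)),('front',m&(v>235))):
    q=W[mm]
    if len(q)>50: f=cv2.fitLine(q[:,:2].astype(np.float32),cv2.DIST_HUBER,0,.01,.01).ravel(); print(k,len(q),f,np.degrees(np.arctan2(f[1],f[0])))
"
```

```text
tx 60.66 ty -60.69 tz -0.03 spin -78.04 t 0.1 head 13.46
[ 1.36979232  0.68976172 -0.19454914  1.56604257  0.15730031  0.90249873
 -0.21509525]
back 435 [ 0.02183474 -0.9997616   0.6575397   0.11680678] -88.748856
front 451 [ 0.03243005 -0.999474    0.52973294  0.13410738] -88.14156$[0]: bad value
$[0]: bad value
$[0]: bad value
```

```bash
python3 -m creep '[{"grip":0.2,"tx":0,"ty":0,"tz":0,"spin":-7.1},{"grip":0.2,"tx":0,"ty":0,"tz":0,"spin":-7.1},{"grip":0.2,"tx":0,"ty":0,"tz":0,"spin":-7.1},{"grip":0.2,"tx":0,"ty":0,"tz":0,"spin":-7.1},{"grip":0.2,"tx":0,"ty":0,"tz":0,"spin":-7.1},{"grip":0.2,"tx":0,"ty":0,"tz":0,"spin":-7.1},{"grip":0.2,"tx":0,"ty":0,"tz":0,"spin":-7.1},{"grip":0.2,"tx":0,"ty":0,"tz":0,"spin":-7.1}]' 30; python3 -c "
from h import *
go(.594,.124,.21,91.5)"
```

```text
clock: 0.87
tool_pos: [0.1452, -0.6077, 0.2101]
eef_rot: [0.816, 0.578, -0.0, -0.0]
contact_force: [0.5, -0.5, -0.1]
opening: 0.599
finger_force: 0.0
tx 83.93 ty 18.02 tz 0.01 spin -20.90 t 0.9 head 70.60
```

```bash
python3 -m creep '[{"grip":0.2,"tx":0,"ty":0,"tz":0,"spin":-7},{"grip":0.2,"tx":0,"ty":0,"tz":0,"spin":-7},{"grip":0.2,"tx":0,"ty":0,"tz":0,"spin":-7},{"grip":0.2,"tx":3,"ty":1.95,"tz":0,"spin":0},{"grip":0.2,"tx":3,"ty":1.95,"tz":0,"spin":0},{"grip":0.2,"tx":3,"ty":1.95,"tz":0,"spin":0},{"grip":0.2,"tx":3,"ty":1.95,"tz":0,"spin":0},{"grip":0.2,"tx":3,"ty":1.95,"tz":0,"spin":0}]'
python3 -m creep '[{"grip":0.2,"tx":3,"ty":1.95,"tz":0,"spin":0},{"grip":0.2,"tx":3,"ty":1.95,"tz":0,"spin":0},{"grip":0.2,"tx":3,"ty":1.95,"tz":0,"spin":0},{"grip":0.2,"tx":3,"ty":1.95,"tz":0,"spin":0},{"grip":0.2,"tx":3,"ty":1.95,"tz":0,"spin":0},{"grip":0.2,"tx":3,"ty":1.95,"tz":0,"spin":0},{"grip":0.2,"tx":3,"ty":1.95,"tz":0,"spin":0},{"grip":0.2,"tx":3,"ty":1.95,"tz":0,"spin":0}]'
python3 -c "
from h import *
go(.594,.124,.21,91.5);print(r.get_state()['q'])"
```

```text
clock: 1.53
tool_pos: [0.24, -0.4543, 0.2103]
eef_rot: [0.7, 0.715, 0.0, 0.0]
contact_force: [1.8, -0.0, 0.4]
opening: 0.598
finger_force: 0.0
clock: 2.2
tool_pos: [0.3909, -0.211, 0.2104]
eef_rot: [0.699, 0.715, -0.0, 0.0]
contact_force: [0.2, -0.9, -0.1]
opening: 0.601
finger_force: 0.0
tx 33.05 ty 21.03 tz 0.04 spin -0.26 t 2.2 head 91.24
[ 0.76342497  0.50168331 -0.55768272  2.07484331  0.41992405  0.67494895
 -0.05084717]
```

```bash
python3 -m creep '[{"grip":0.2,"tx":3.4,"ty":2.1,"tz":0,"spin":-0.25},{"grip":0.2,"tx":3.4,"ty":2.1,"tz":0,"spin":0},{"grip":0.2,"tx":3.4,"ty":2.1,"tz":0,"spin":0},{"grip":0.2,"tx":3.4,"ty":2.1,"tz":0,"spin":0},{"grip":0.2,"tx":3.4,"ty":2.1,"tz":0,"spin":0},{"grip":0.2,"tx":3.4,"ty":2.1,"tz":0,"spin":0},{"grip":0.2,"tx":3.4,"ty":2.1,"tz":0,"spin":0},{"grip":0.2,"tx":3.4,"ty":2.1,"tz":0,"spin":0}]'
python3 -m creep '[{"grip":0.2,"tx":0,"ty":0,"tz":0,"spin":0},{"grip":0.2,"tx":0,"ty":0,"tz":0,"spin":0}]'
python3 -c "
from h import *
go(.594,.124,.21,91.5)"
```

```text
clock: 2.87
tool_pos: [0.5519, 0.0656, 0.2102]
eef_rot: [0.698, 0.716, -0.0, 0.0]
contact_force: [2.0, 0.3, 0.3]
opening: 0.596
finger_force: 0.0
clock: 3.03
tool_pos: [0.5518, 0.067, 0.2102]
eef_rot: [0.696, 0.718, 0.001, -0.0]
contact_force: [0.4, -1.7, 1.0]
opening: 0.6
finger_force: 0.0
tx 5.57 ty 4.39 tz 0.02 spin 0.27 t 3.0 head 91.77
```

```bash
python3 -m creep '[{"grip":0.2,"tx":2.8,"ty":2.2,"tz":0,"spin":0.25},{"grip":0.2,"tx":2.8,"ty":2.2,"tz":0,"spin":0},{"grip":0.2,"tx":0,"ty":0,"tz":3,"spin":0},{"grip":0.2,"tx":0,"ty":0,"tz":3,"spin":0},{"grip":0.2,"tx":0,"ty":0,"tz":2,"spin":0},{"grip":0.2,"tx":0,"ty":0,"tz":1,"spin":0},{"grip":0.2,"tx":0,"ty":0,"tz":0,"spin":0}]'
python3 -c "
from h import *
go(.594,.124,.093,91.5)
p,d,c=snap('top','t1.png');p,d,c=snap('wrist','w1.png')"
```

```text
clock: 3.62
tool_pos: [0.592, 0.1184, 0.118]
eef_rot: [0.7, 0.714, -0.003, -0.001]
contact_force: [-0.1, 0.4, 0.1]
opening: 0.602
finger_force: 0.0
tx 0.56 ty 0.21 tz 2.50 spin -0.33 t 3.6 head 91.17
```

View pics/w1.png

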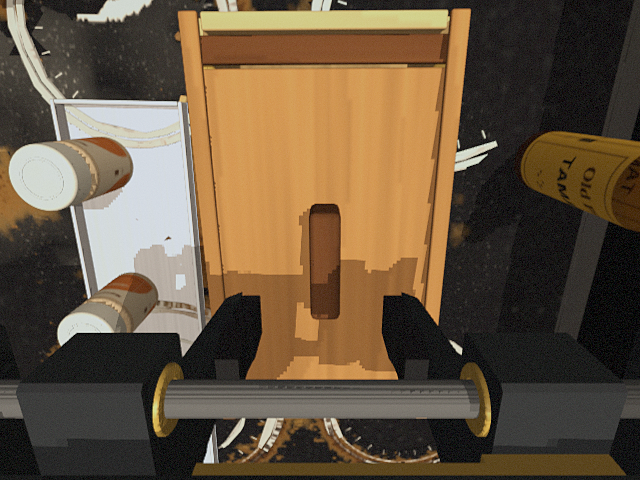

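The wrist view shows the grip bar centred between the fingers (px 324,260). The lid is shut and the pale closed end is at the top (+y). Next I descend and grip.

```bash
python3 -m creep '[{"grip":0.2,"tx":0.5,"ty":0.2,"tz":1.2,"spin":-0.3},{"grip":0.2,"tx":0,"ty":0,"tz":1.2,"spin":0},{"grip":0.2,"tx":0,"ty":0,"tz":0,"spin":0},{"grip":-1,"tx":0,"ty":0,"tz":0,"spin":0},{"grip":-1,"tx":0,"ty":0,"tz":0,"spin":0},{"grip":-1,"tx":0,"ty":0,"tz":0,"spin":0},{"grip":-1,"tx":0,"ty":0,"tz":0,"spin":0}]' 40
python3 -m creep '[{"grip":-1,"tx":0,"ty":0,"tz":0,"spin":0},{"grip":-1,"tx":0,"ty":0,"tz":0,"spin":0},{"grip":-1,"tx":0,"ty":0,"tz":0,"spin":0}]'
python3 -c "
from h import *
go(.594,.124,.093,91.5)"
```

```text
clock: 4.3
tool_pos: [0.5961, 0.126, 0.0967]
eef_rot: [0.697, 0.717, 0.0, 0.0]
contact_force: [0.4, 0.1, 1.1]
opening: 0.32
finger_force: 0.0
clock: 4.55
tool_pos: [0.5959, 0.1259, 0.0965]
eef_rot: [0.697, 0.717, 0.0, 0.0]
contact_force: [0.6, 0.6, -0.4]
opening: 0.096
finger_force: 0.0
tx -0.18 ty -0.19 tz 0.35 spin 0.05 t 4.5 head 91.55
```

```bash
python3 -m creep '[{"grip":-1,"tx":0,"ty":0,"tz":0,"spin":0},{"grip":-1,"tx":0,"ty":0,"tz":0,"spin":0}]'
python3 -c "
from h import *
p,d,c=snap('wrist','w2.png')"
```

```text
clock: 4.72
tool_pos: [0.5958, 0.1259, 0.0963]
eef_rot: [0.697, 0.717, 0.0, 0.0]
contact_force: [-0.2, 0.4, 0.4]
opening: 0.005
finger_force: 0.0
```

View pics/w2.png

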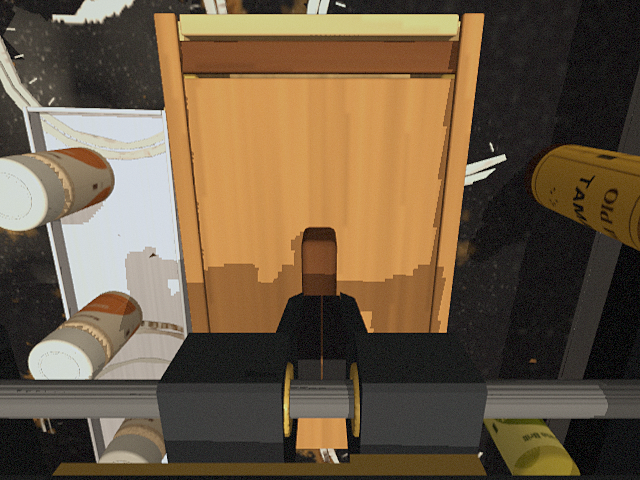

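The fingers have shut completely without touching anything, and the bar is visible just ahead of them (px 320,260). I'll check where the fingertips really are with the fixed cameras.

```bash
python3 -c "
from h import *
t,h,s=pose()
for n in ('side','top','wrist'):
    p,d,c=snap(n)
    for X in (t,t-[0,0,r.grip_point_offset],np.array([.594,.124,.1145])):
        q=np.array(c['extrinsics'])@np.append(X,1); u,v=c['fx']*q[0]/q[2]+c['cx'],c['fy']*q[1]/q[2]+c['cy']
        k=(min(max(int(v),0),479),min(max(int(u),0),639)); print(n,round(u),round(v),q[2].round(3),d[k])
    if n=='side': cv2.imwrite('pics/s2.png',cv2.resize(cv2.cvtColor(p[110:310,200:440],cv2.COLOR_RGB2BGR),None,fx=3,fy=3))
    if n=='wrist': 
        W=cloud(c,d); print('bar pts',W[np.array([240,260,285]),320].round(4), 'fing',W[np.array([305,340]),300].round(4), 'lid',W[150,320].round(4), 'end wall',W[27,320].round(4))
"
```

```text
side 322 212 0.975 0.9566805
side 322 207 0.958 0.9312399
side 322 208 0.958 0.9338532
top 290 218 0.867 0.67276347
top 290 216 0.849 0.0
top 291 217 0.849 0.49589628
wrist 321 284 0.191 0.17040494
wrist 321 301 0.173 0.15701683
wrist 317 304 0.175 0.1550538
bar pts [[0.5948 0.1545 0.1123]
 [0.595  0.1461 0.1152]
 [0.5953 0.1338 0.1148]] fing [[0.5875 0.1355 0.1375]
 [0.5887 0.134  0.1597]] lid [0.5937 0.1916 0.0904] end wall [0.5924 0.2416 0.0951]
```

View pics/s2.png

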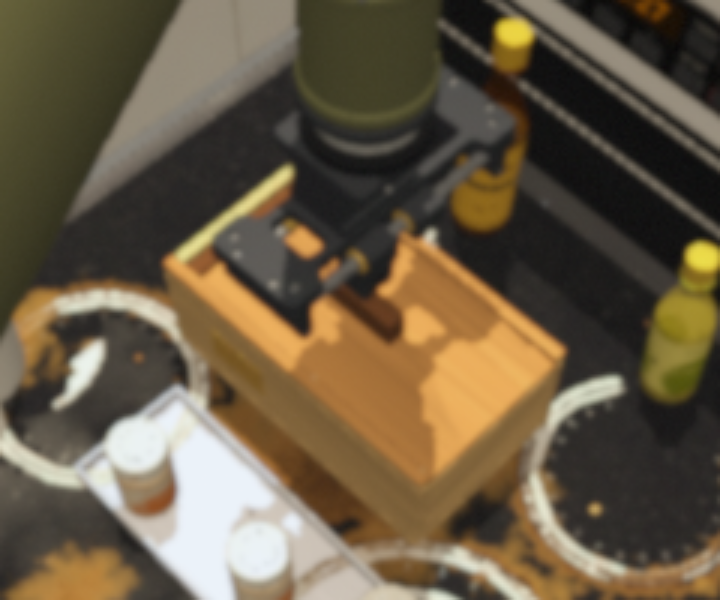

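```bash
python3 -c "
from h import *
p,d,c=snap('wrist'); W=cloud(c,d)
for v in range(284,330,3): print(v,[ (W[v,u]*1000).round(0).astype(int).tolist()+[int(p[v,u].sum())] for u in (290,300,312,321,330,345)])
t,h,s=pose();print(t,s['q'],s['opening'],s['contact_force'])
"
```

```text
284 [[580, 122, 90, 310], [585, 122, 89, 324], [592, 134, 114, 172], [596, 135, 115, 152], [600, 134, 115, 152], [609, 123, 90, 312]]
287 [[580, 120, 89, 314], [585, 121, 90, 322], [592, 133, 116, 162], [596, 133, 115, 158], [600, 133, 115, 154], [609, 122, 90, 313]]
290 [[580, 119, 90, 313], [585, 119, 89, 337], [592, 132, 116, 159], [596, 132, 116, 152], [600, 132, 115, 157], [609, 120, 91, 312]]
293 [[580, 117, 89, 302], [585, 118, 90, 125], [592, 130, 115, 173], [596, 130, 115, 160], [600, 130, 116, 145], [609, 118, 90, 272]]
296 [[580, 116, 91, 327], [587, 135, 129, 75], [592, 134, 126, 55], [596, 134, 126, 110], [600, 134, 126, 53], [606, 135, 128, 54]]
299 [[583, 135, 131, 73], [587, 135, 131, 46], [592, 133, 127, 72], [596, 133, 127, 128], [600, 134, 129, 0], [606, 136, 132, 67]]
302 [[583, 135, 134, 80], [587, 135, 134, 72], [592, 134, 132, 48], [596, 134, 131, 114], [594, 206, 271, 57], [606, 135, 133, 66]]
305 [[583, 135, 136, 83], [587, 135, 136, 59], [592, 134, 134, 39], [596, 133, 132, 98], [599, 134, 133, 40], [605, 135, 137, 48]]
308 [[584, 136, 141, 80], [588, 135, 1
[... 499 characters left out ...]
4, 134, 147, 79], [588, 134, 146, 81], [592, 134, 146, 33], [596, 127, 134, 139], [599, 133, 144, 66], [594, 206, 271, 19]]
323 [[584, 134, 149, 62], [588, 133, 148, 54], [592, 134, 148, 43], [596, 126, 134, 144], [599, 135, 149, 69], [605, 135, 149, 52]]
326 [[585, 136, 154, 56], [588, 134, 150, 42], [593, 133, 149, 59], [596, 124, 134, 133], [599, 133, 149, 54], [605, 134, 150, 59]]
329 [[585, 135, 155, 48], [588, 133, 152, 81], [593, 134, 153, 42], [596, 123, 135, 104], [599, 134, 153, 63], [604, 134, 152, 62]]
[0.59580661 0.12590703 0.09628562] [-0.04886338  0.84225758 -0.42297306  1.70404359  0.49348129  0.70319609
 -0.70224054] 0.003503539040173628 [ 0.06162224  0.64765756 -0.22363217]
```

The depth data put the fingertips at z≈0.126, about 29 mm above the reported TCP (0.096), so they closed above the bar top (0.115). I'll open, go lower while watching the force, and measure the tips again.

```bash
python3 -m creep '[{"grip":-0.2,"tx":0,"ty":0,"tz":0,"spin":0},{"grip":-0.2,"tx":0,"ty":0,"tz":0,"spin":0},{"grip":-0.2,"tx":0,"ty":0,"tz":0,"spin":0},{"grip":-0.2,"tx":0,"ty":0,"tz":0,"spin":0},{"grip":-0.2,"tx":0,"ty":0,"tz":0.7,"spin":0},{"grip":-0.2,"tx":0,"ty":0,"tz":0.7,"spin":0},{"grip":-0.2,"tx":0,"ty":0,"tz":0.6,"spin":0},{"grip":-0.2,"tx":0,"ty":0,"tz":0,"spin":0}]'
cat > tips.py <<'E'
from h import *
t,h,s=pose(); p,d,c=snap('wrist','w3.png'); W=cloud(c,d)
R=np.zeros(d.shape,bool); R[230:360,180:460]=1
m=R&(p.sum(2)<130)&(d>0)&(np.abs(W[...,1]-t[1])<.014)&(np.abs(W[...,0]-t[0])<.06)&(W[...,2]>t[2]-.02)
q=W[m]
for k,g in(('L',q[q[:,0]<t[0]-.004]),('R',q[q[:,0]>t[0]+.004])):
    lo=np.percentile(g[:,2],3); gl=g[g[:,2]<lo+.006]; print(k,len(g),'tip z %.4f'%lo,'x',np.percentile(gl[:,0],[5,95]).round(4),'y',gl[:,1].max().round(4))
print(t.round(4),s['opening'],s['contact_force'])
E
python3 tips.py
```

```text
clock: 5.63
tool_pos: [0.5946, 0.1254, 0.0745]
eef_rot: [0.697, 0.717, -0.001, -0.001]
contact_force: [-1.0, 0.1, 0.0]
opening: 0.402
finger_force: 0.0
L 3321 tip z 0.1055 x [0.5361 0.5777] y 0.138
R 3448 tip z 0.1055 x [0.6126 0.6539] y 0.1392
[0.5946 0.1254 0.0745] 0.4016066994013702 [-0.97180032  0.10916077  0.00251254]
```

View pics/w3.png

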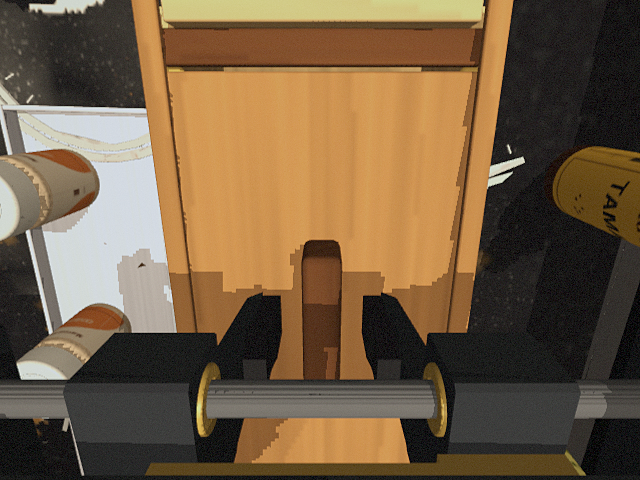

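The fingers now straddle the bar (px 321,310). The true tips are consistently about 30 mm above the reported TCP and agree in x and y. From here on I use tip = TCP + 0.030.

```bash
python3 -c "
from h import *
p,d,c=snap('wrist'); W=cloud(c,d); t=pose()[0]
for u,v in((140,337),(140,365),(140,380),(140,400),(140,430),(320,400),(320,470),(500,365),(265,370)): print(u,v,W[v,u].round(3),'above tip %.3f'%(W[v,u,2]-t[2]-.031))
"
python3 -m creep '[{"grip":-0.2,"tx":0,"ty":0,"tz":0.7,"spin":0},{"grip":-0.2,"tx":0,"ty":0,"tz":0.6,"spin":0},{"grip":-1,"tx":0,"ty":0,"tz":0,"spin":0},{"grip":-1,"tx":0,"ty":0,"tz":0,"spin":0},{"grip":-1,"tx":0,"ty":0,"tz":0,"spin":0},{"grip":-1,"tx":0,"ty":0,"tz":0,"spin":0},{"grip":-1,"tx":0,"ty":0,"tz":0,"spin":0}]' 40
```

```text
140 337 [0.553 0.157 0.175] above tip 0.068
140 365 [0.558 0.157 0.185] above tip 0.079
140 380 [0.56  0.158 0.19 ] above tip 0.084
140 400 [0.56  0.154 0.191] above tip 0.084
140 430 [0.56  0.149 0.193] above tip 0.087
320 400 [0.595 0.149 0.184] above tip 0.078
320 470 [0.595 0.143 0.196] above tip 0.089
500 365 [0.631 0.159 0.184] above tip 0.078
265 370 [0.578 0.13  0.149] above tip 0.043
clock: 6.32
tool_pos: [0.5947, 0.1259, 0.0632]
eef_rot: [0.697, 0.717, -0.001, -0.001]
contact_force: [-3.3, -0.2, 1.2]
opening: 0.179
finger_force: 40.0
```

```bash
python3 -m creep '[{"grip":-1,"tx":-0.5,"ty":0,"tz":0,"spin":0},{"grip":-1,"tx":-1,"ty":0,"tz":0,"spin":0},{"grip":-1,"tx":-1.5,"ty":0,"tz":0,"spin":0},{"grip":-1,"tx":-2,"ty":0,"tz":0,"spin":0},{"grip":-1,"tx":-2,"ty":0,"tz":0,"spin":0},{"grip":-1,"tx":-2,"ty":0,"tz":0,"spin":0},{"grip":-1,"tx":-2,"ty":0,"tz":0,"spin":0},{"grip":-1,"tx":0,"ty":0,"tz":0,"spin":0}]' 50
python3 -c "
from h import *
go(.5942+.225*.026,.1237-.225,.0632,91.5)"
```

```text
clock: 6.98
tool_pos: [0.5978, 0.0088, 0.0632]
eef_rot: [0.7, 0.715, -0.003, 0.001]
contact_force: [-4.6, -2.5, 1.4]
opening: 0.179
finger_force: 50.0
tx -11.01 ty -0.00 tz -0.00 spin -0.29 t 7.0 head 91.21
```

```bash
python3 -m creep '[{"grip":-1,"tx":-2,"ty":0,"tz":0,"spin":-0.3},{"grip":-1,"tx":-2,"ty":0,"tz":0,"spin":0},{"grip":-1,"tx":-2,"ty":0,"tz":0,"spin":0},{"grip":-1,"tx":-2,"ty":0,"tz":0,"spin":0},{"grip":-1,"tx":-1.5,"ty":0,"tz":0,"spin":0},{"grip":-1,"tx":-1,"ty":0,"tz":0,"spin":0},{"grip":-1,"tx":-0.5,"ty":0,"tz":0,"spin":0},{"grip":-1,"tx":0,"ty":0,"tz":0,"spin":0}]' 50
python3 -c "
from h import *
go(.5942+.225*.026,.1237-.225,.0632,91.5)
p,d,c=snap('top','t3.png'); W=cloud(c,d)
v,u=np.mgrid[0:480,0:640];z=W[...,2]
m=(u>300)&(v>180)&(v<262)&(z>.083)&(z<.0925)&(p[...,0]>120)
q=W[m];print(np.percentile(q,[1,99],axis=0).round(4))"
```

```text
clock: 7.65
tool_pos: [0.6006, -0.0974, 0.0632]
eef_rot: [0.697, 0.717, -0.002, -0.0]
contact_force: [-5.2, -1.5, 2.6]
opening: 0.177
finger_force: 50.0
tx -0.39 ty -0.06 tz -0.00 spin 0.18 t 7.7 head 91.68
[[ 0.5358 -0.2108  0.0842]
 [ 0.6601  0.0683  0.092 ]]
```

View pics/t3.png

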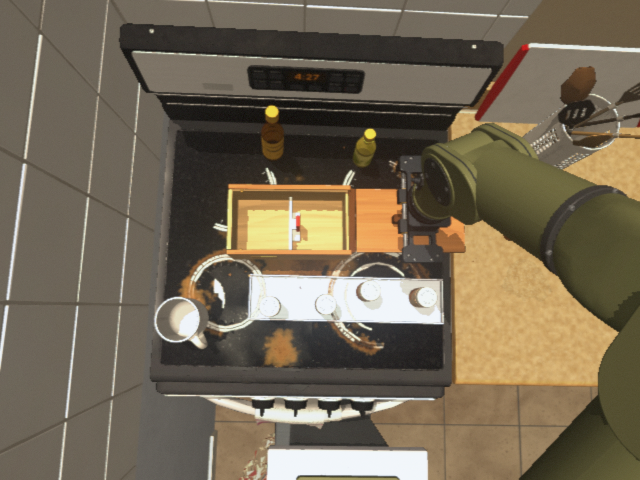

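The lid is about 0.223 m open and the inside is visible. The divider's red tab is at top px (297,226) and the four jars are undisturbed. I'll pull the last few mm to the stop, release, rise, and measure the tab.

```bash
python3 -m creep '[{"grip":-1,"tx":-0.4,"ty":0,"tz":0,"spin":0.15},{"grip":-1,"tx":-0.3,"ty":0,"tz":0,"spin":0},{"grip":-1,"tx":0,"ty":0,"tz":0,"spin":0}]' 50
python3 -m creep '[{"grip":-0.2,"tx":0,"ty":0,"tz":0,"spin":0},{"grip":-0.2,"tx":0,"ty":0,"tz":0,"spin":0},{"grip":-0.2,"tx":0,"ty":0,"tz":0,"spin":0},{"grip":-0.2,"tx":0,"ty":0,"tz":-2,"spin":0},{"grip":-0.2,"tx":0,"ty":0,"tz":-3,"spin":0},{"grip":0,"tx":0,"ty":0,"tz":-3,"spin":0},{"grip":0,"tx":0,"ty":0,"tz":0,"spin":0}]' 30
python3 -c "
from h import *
p,d,c=snap('top'); W=cloud(c,d);hsv=cv2.cvtColor(p,cv2.COLOR_RGB2HSV)
m=((hsv[...,0]<6)|(hsv[...,0]>174))&(hsv[...,1]>140)&(hsv[...,2]>90);m[:185]=0;m[255:]=0;m[:,:230]=0;m[:,350:]=0
q=W[m];print(len(q),np.percentile(q,[3,50,97],axis=0).round(4)); v,u=np.nonzero(m);print(u.min(),u.max(),v.min(),v.max())
mt=m&(W[...,2]>.074); q=W[mt]; print('top',len(q),q.mean(0).round(4) if len(q) else '')
go(*((q.mean(0)[:2]).tolist() if len(q) else [.594,.11]),.14,91.5)"
```

```text
clock: 7.95
tool_pos: [0.6006, -0.099, 0.0632]
eef_rot: [0.696, 0.718, -0.0, -0.002]
contact_force: [-6.4, 5.1, 2.8]
opening: 0.177
finger_force: 50.0
clock: 8.53
tool_pos: [0.6073, -0.1013, 0.1492]
eef_rot: [0.697, 0.717, 0.004, 0.005]
contact_force: [0.8, 0.9, 0.2]
opening: 0.496
finger_force: 0.0
26 [[0.5835 0.1108 0.0731]
 [0.5943 0.1131 0.0776]
 [0.6031 0.1155 0.0795]]
296 299 216 227
top 25 [0.5943 0.1125 0.0774]
tx 21.42 ty -0.54 tz 0.68 spin 0.15 t 8.6 head 91.65
```

```bash
python3 -m creep '[{"grip":0,"tx":3,"ty":-0.5,"tz":0,"spin":0.15},{"grip":0,"tx":3.5,"ty":0,"tz":0,"spin":0},{"grip":0,"tx":3.5,"ty":0,"tz":0,"spin":0},{"grip":0,"tx":3.5,"ty":0,"tz":0,"spin":0},{"grip":0,"tx":3.5,"ty":0,"tz":0,"spin":0},{"grip":0,"tx":3,"ty":0,"tz":0,"spin":0},{"grip":0,"tx":1.3,"ty":0,"tz":0,"spin":0},{"grip":0,"tx":0,"ty":0,"tz":0,"spin":0}]'
python3 -c "
from h import *
go(.5943,.112,.025,91.5)"
```

```text
clock: 9.25
tool_pos: [0.5912, 0.116, 0.143]
eef_rot: [0.695, 0.719, 0.001, -0.001]
contact_force: [-0.4, 0.3, 0.1]
opening: 0.499
finger_force: 0.0
tx -0.41 ty 0.30 tz 11.80 spin 0.40 t 9.2 head 91.90
```

```bash
python3 -m creep '[{"grip":0,"tx":-0.4,"ty":0.3,"tz":2,"spin":0.4},{"grip":0,"tx":0,"ty":0,"tz":3,"spin":0},{"grip":0,"tx":0,"ty":0,"tz":2.5,"spin":0},{"grip":0,"tx":0,"ty":0,"tz":1,"spin":0},{"grip":0,"tx":0,"ty":0,"tz":0,"spin":0}]'
python3 -c "
from h import *
go(.5943,.112,.025,91.5)
snap('wrist','w4.png')"
```

```text
clock: 9.67
tool_pos: [0.5931, 0.1041, 0.0556]
eef_rot: [0.701, 0.713, -0.003, -0.0]
contact_force: [-1.0, -0.4, 0.2]
opening: 0.501
finger_force: 0.0
tx 0.79 ty 0.13 tz 3.06 spin -0.50 t 9.7 head 91.00
```

View pics/w4.png

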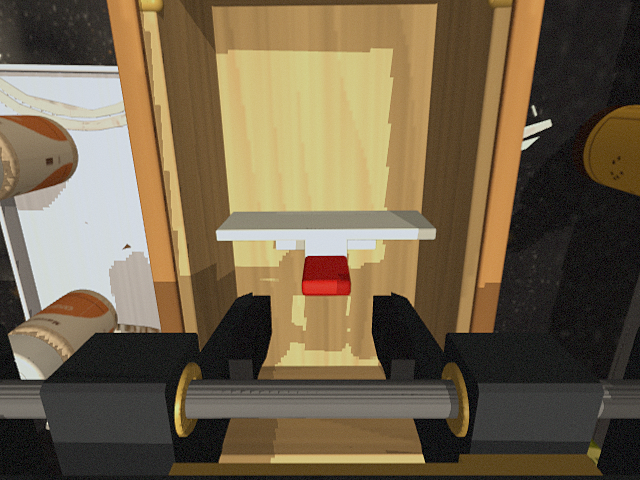

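The red tab (px 326,275) lies between the fingers and slightly ahead of them. I'll correct by +0.8 cm, descend and grip.

```bash
python3 -m creep '[{"grip":0,"tx":0.8,"ty":0.1,"tz":1,"spin":-0.5},{"grip":0,"tx":0,"ty":0,"tz":1.3,"spin":0},{"grip":0,"tx":0,"ty":0,"tz":0.7,"spin":0},{"grip":0,"tx":0,"ty":0,"tz":0,"spin":0},{"grip":-1,"tx":0,"ty":0,"tz":0,"spin":0},{"grip":-1,"tx":0,"ty":0,"tz":0,"spin":0},{"grip":-1,"tx":0,"ty":0,"tz":0,"spin":0},{"grip":-1,"tx":0,"ty":0,"tz":0,"spin":0}]' 40
python3 -c "
from h import *
go(.5943,.112,.025,91.5)
go(.594+.106*.026,.128-.106,.025,91.5)"
```

```text
clock: 10.38
tool_pos: [0.595, 0.1158, 0.0288]
eef_rot: [0.697, 0.717, -0.0, -0.0]
contact_force: [-0.6, -0.2, 1.4]
opening: 0.244
finger_force: 40.0
tx -0.38 ty -0.08 tz 0.38 spin 0.15 t 10.4 head 91.65
tx -9.38 ty -0.09 tz 0.38 spin 0.15 t 10.4 head 91.65
```

```bash
python3 -m creep '[{"grip":-1,"tx":-1,"ty":0,"tz":0,"spin":0.15},{"grip":-1,"tx":-2,"ty":0,"tz":0,"spin":0},{"grip":-1,"tx":-2,"ty":0,"tz":0,"spin":0},{"grip":-1,"tx":-2,"ty":0,"tz":0,"spin":0},{"grip":-1,"tx":-1.2,"ty":0,"tz":0,"spin":0},{"grip":-1,"tx":-0.7,"ty":0,"tz":0,"spin":0},{"grip":-1,"tx":-0.3,"ty":0,"tz":0,"spin":0},{"grip":-1,"tx":0,"ty":0,"tz":0,"spin":0}]' 40
python3 -c "
from h import *
go(.594+.106*.026,.128-.106,.025,91.5)"
```

```text
clock: 11.05
tool_pos: [0.5973, 0.0308, 0.0288]
eef_rot: [0.697, 0.717, 0.004, -0.003]
contact_force: [-2.6, 11.8, 3.1]
opening: 0.243
finger_force: 47.0
tx -0.88 ty -0.08 tz 0.38 spin 0.19 t 11.1 head 91.69
```

```bash
python3 -m creep '[{"grip":-1,"tx":-0.5,"ty":0,"tz":0,"spin":0},{"grip":-1,"tx":0,"ty":0,"tz":0,"spin":0}]' 40
```

```text
clock: 11.22
tool_pos: [0.5973, 0.031, 0.0288]
eef_rot: [0.696, 0.718, 0.006, -0.005]
contact_force: [-4.7, 20.2, -0.1]
opening: 0.243
finger_force: 50.5
```

The divider hits its stop (reaction 20 N, no further travel), with tool y = 0.031 there. I'll relax, release, rise, and locate the jars again.

```bash
cat >> h.py <<'E'
def jars(cam='top',box=False):
    p,d,c=snap(cam); W=cloud(c,d); z=W[...,2]
    lo,hi=(.062,.086) ; m=(d>0)&(z>lo)&(z<hi)&(p.min(2)>90)
    m&=(W[...,0]>(.53 if box else .38))&(W[...,0]<(.66 if box else .515))&(W[...,1]>-.21)&(W[...,1]<.245)
    n,l,s,ce=cv2.connectedComponentsWithStats(m.astype(np.uint8)); o=[]
    for i in range(1,n):
        if s[i,4]<60: continue
        q=W[l==i]; q=q[q[:,2]>np.percentile(q[:,2],90)-.008]
        cc,rr=cv2.minEnclosingCircle(q[:,:2].astype(np.float32)); o.append((*np.round(cc,4),round(rr,4),round(float(np.median(q[:,2])),4),len(q)))
    return o
E
python3 -m creep '[{"grip":-1,"tx":0.7,"ty":0,"tz":0,"spin":0},{"grip":0.2,"tx":0,"ty":0,"tz":0,"spin":0},{"grip":0.2,"tx":0,"ty":0,"tz":0,"spin":0},{"grip":0.2,"tx":0,"ty":0,"tz":0,"spin":0},{"grip":0.2,"tx":0,"ty":0,"tz":-3,"spin":0},{"grip":0.4,"tx":0,"ty":0,"tz":-4,"spin":0},{"grip":0.4,"tx":0,"ty":0,"tz":-4,"spin":0},{"grip":0.4,"tx":0,"ty":0,"tz":0,"spin":0}]' 25
python3 -c "
from h import *
for j in jars(): print(j)
go(.4282,.1611,.13,91.5)"
```

```text
clock: 11.88
tool_pos: [0.6035, 0.0257, 0.1455]
eef_rot: [0.698, 0.716, 0.005, 0.005]
contact_force: [0.9, 0.8, 0.3]
opening: 0.699
finger_force: 0.0
(np.float64(0.463), np.float64(-0.0323), 0.0199, 0.0727, 332)
(np.float64(0.453), np.float64(-0.1422), 0.0201, 0.0727, 335)
(np.float64(0.4347), np.float64(0.0532), 0.0197, 0.0728, 337)
(np.float64(0.4282), np.float64(0.1612), 0.0197, 0.0727, 341)
tx 14.03 ty -17.02 tz 1.25 spin -0.11 t 11.9 head 91.39
```

```bash
python3 -m creep '[{"grip":0.4,"tx":2.4,"ty":-2.8,"tz":0,"spin":0},{"grip":0.4,"tx":2.4,"ty":-2.8,"tz":0,"spin":0},{"grip":0.4,"tx":2.4,"ty":-2.8,"tz":0,"spin":0},{"grip":0.4,"tx":2.4,"ty":-2.8,"tz":0,"spin":0},{"grip":0.4,"tx":2.4,"ty":-2.8,"tz":0,"spin":0},{"grip":0.4,"tx":2.0,"ty":-2.8,"tz":0,"spin":0},{"grip":0.4,"tx":0,"ty":0,"tz":2,"spin":0},{"grip":0.4,"tx":0,"ty":0,"tz":0,"spin":0}]'
python3 -c "
from h import *
go(.4282,.1612,.014,91.5)"
```

```text
clock: 12.6
tool_pos: [0.4239, 0.161, 0.1164]
eef_rot: [0.696, 0.718, -0.002, -0.0]
contact_force: [-0.1, -0.3, -0.8]
opening: 0.698
finger_force: 0.0
tx 0.01 ty 0.43 tz 10.24 spin 0.21 t 12.6 head 91.71
```

```bash
python3 -m creep '[{"grip":0.4,"tx":0,"ty":0.4,"tz":2,"spin":0.2},{"grip":0.4,"tx":0,"ty":0,"tz":2,"spin":0},{"grip":0.4,"tx":0,"ty":0,"tz":2,"spin":0},{"grip":0.4,"tx":0,"ty":0,"tz":0,"spin":0}]'
python3 -c "
from h import *
go(.4282,.1612,.014,91.5)"
```

```text
clock: 12.93
tool_pos: [0.4301, 0.1591, 0.0557]
eef_rot: [0.7, 0.714, -0.003, 0.0]
contact_force: [-0.4, -0.3, 0.5]
opening: 0.7
finger_force: 0.0
tx 0.21 ty -0.19 tz 4.17 spin -0.30 t 12.9 head 91.20
```

```bash
python3 -m creep '[{"grip":0.4,"tx":0.1,"ty":-0.2,"tz":1.5,"spin":-0.2},{"grip":0.4,"tx":0,"ty":0,"tz":1.5,"spin":0},{"grip":0.4,"tx":0,"ty":0,"tz":1.1,"spin":0},{"grip":0.4,"tx":0,"ty":0,"tz":0,"spin":0},{"grip":-1,"tx":0,"ty":0,"tz":0,"spin":0},{"grip":-1,"tx":0,"ty":0,"tz":0,"spin":0},{"grip":-1,"tx":0,"ty":0,"tz":0,"spin":0},{"grip":-1,"tx":0,"ty":0,"tz":0,"spin":0}]' 25
python3 -m creep '[{"grip":-1,"tx":0,"ty":0,"tz":-0.3,"spin":0},{"grip":-1,"tx":0,"ty":0,"tz":-2,"spin":0},{"grip":-1,"tx":0,"ty":0,"tz":-3,"spin":0},{"grip":-1,"tx":0,"ty":0,"tz":-3,"spin":0},{"grip":-1,"tx":0,"ty":0,"tz":-3,"spin":0},{"grip":-1,"tx":0,"ty":0,"tz":-2.2,"spin":0},{"grip":-1,"tx":0,"ty":0,"tz":0,"spin":0}]' 25
python3 -c "
from h import *
go(.5918,.212,.15,91.5)
snap('side','s4.png')"
```

```text
clock: 13.6
tool_pos: [0.4289, 0.1624, 0.0181]
eef_rot: [0.698, 0.716, 0.001, 0.0]
contact_force: [1.0, -0.5, 1.6]
opening: 0.432
finger_force: 25.1
clock: 14.18
tool_pos: [0.4303, 0.1634, 0.1563]
eef_rot: [0.698, 0.716, 0.003, 0.001]
contact_force: [-0.3, 0.5, -1.5]
opening: 0.435
finger_force: 25.0
tx 4.45 ty 16.27 tz 0.63 spin -0.03 t 14.2 head 91.47
```

View pics/s4.png

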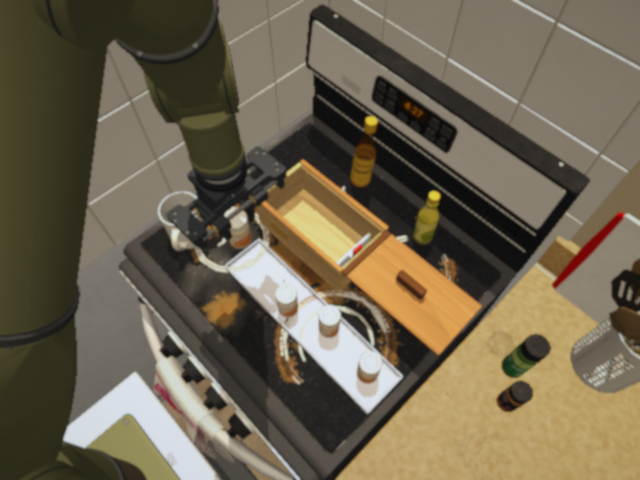

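The jar is held (px 240,235). The lid is fully open, and the divider sits at the low end with its red tab at (355,240). Carrying the jar to the first slot.

```bash
python3 -m creep '[{"grip":-1,"tx":0.7,"ty":2.7,"tz":0,"spin":0},{"grip":-1,"tx":0.8,"ty":2.8,"tz":0,"spin":0},{"grip":-1,"tx":0.8,"ty":2.8,"tz":0,"spin":0},{"grip":-1,"tx":0.8,"ty":2.8,"tz":0,"spin":0},{"grip":-1,"tx":0.8,"ty":2.8,"tz":0,"spin":0},{"grip":-1,"tx":0.5,"ty":2.2,"tz":0,"spin":0},{"grip":-1,"tx":0,"ty":0,"tz":0,"spin":0},{"grip":-1,"tx":0,"ty":0,"tz":0,"spin":0}]' 35
python3 -c "
from h import *
go(.5918,.213,.022,91.5)"
```

```text
clock: 14.9
tool_pos: [0.5877, 0.2102, 0.15]
eef_rot: [0.698, 0.716, -0.002, -0.0]
contact_force: [0.3, 0.5, -1.4]
opening: 0.43
finger_force: 35.0
tx 0.27 ty 0.42 tz 12.80 spin -0.02 t 14.9 head 91.48
```

```bash
python3 -m creep '[{"grip":-1,"tx":0.2,"ty":0.4,"tz":1,"spin":0},{"grip":-1,"tx":0,"ty":0,"tz":2,"spin":0},{"grip":-1,"tx":0,"ty":0,"tz":2,"spin":0},{"grip":-1,"tx":0,"ty":0,"tz":2,"spin":0},{"grip":-1,"tx":0,"ty":0,"tz":2,"spin":0},{"grip":-1,"tx":0,"ty":0,"tz":1,"spin":0},{"grip":-1,"tx":0,"ty":0,"tz":0,"spin":0}]'
python3 -c "
from h import *
go(.5918,.213,.022,91.5)"
```

```text
clock: 15.48
tool_pos: [0.5891, 0.2115, 0.0492]
eef_rot: [0.697, 0.717, -0.003, -0.001]
contact_force: [1.0, -0.4, -2.0]
opening: 0.434
finger_force: 35.0
tx 0.14 ty 0.27 tz 2.72 spin 0.07 t 15.5 head 91.57
```

```bash
python3 -m creep '[{"grip":-1,"tx":0.1,"ty":0.2,"tz":1.2,"spin":0},{"grip":-1,"tx":0,"ty":0,"tz":1.0,"spin":0},{"grip":-1,"tx":0,"ty":0,"tz":0.5,"spin":0},{"grip":-1,"tx":0,"ty":0,"tz":0,"spin":0}]'
python3 -c "
from h import *
go(.5918,.213,.022,91.5)"
```

```text
clock: 15.82
tool_pos: [0.5934, 0.2134, 0.0242]
eef_rot: [0.698, 0.716, -0.001, -0.0]
contact_force: [-0.5, -0.3, -0.1]
opening: 0.432
finger_force: 35.0
tx -0.04 ty -0.16 tz 0.22 spin 0.01 t 15.8 head 91.51
```

```bash
python3 -m creep '[{"grip":0.2,"tx":0,"ty":0,"tz":0,"spin":0},{"grip":0.2,"tx":0,"ty":0,"tz":0,"spin":0},{"grip":0.2,"tx":0,"ty":0,"tz":0,"spin":0},{"grip":0.2,"tx":0,"ty":0,"tz":-2,"spin":0},{"grip":0.2,"tx":0,"ty":0,"tz":-3.5,"spin":0},{"grip":0.2,"tx":0,"ty":0,"tz":-3.5,"spin":0},{"grip":0.4,"tx":0,"ty":0,"tz":-1.5,"spin":0},{"grip":0.4,"tx":0,"ty":0,"tz":0,"spin":0}]' 25
python3 -c "
from h import *
for j in jars(): print(j)
go(.4347,.0532,.13,91.5)"
```

```text
clock: 16.48
tool_pos: [0.597, 0.2157, 0.1355]
eef_rot: [0.698, 0.716, 0.004, 0.002]
contact_force: [1.5, 0.6, -0.3]
opening: 0.693
finger_force: 0.0
tx -15.72 ty -16.51 tz 0.30 spin -0.01 t 16.5 head 91.49
```

```bash
python3 -m creep '[{"grip":0.4,"tx":-2.2,"ty":-2.3,"tz":-0.5,"spin":0},{"grip":0.4,"tx":-2.2,"ty":-2.4,"tz":0,"spin":0},{"grip":0.4,"tx":-2.3,"ty":-2.4,"tz":0,"spin":0},{"grip":0.4,"tx":-2.3,"ty":-2.4,"tz":0,"spin":0},{"grip":0.4,"tx":-2.3,"ty":-2.4,"tz":0,"spin":0},{"grip":0.4,"tx":-2.3,"ty":-2.4,"tz":0,"spin":0},{"grip":0.4,"tx":-2.1,"ty":-2.2,"tz":0,"spin":0},{"grip":0.4,"tx":0,"ty":0,"tz":0,"spin":0}]'
python3 -c "
from h import *
for k in('top','wrist'):
  for j in jars(k): print(k,*j)
  for j in jars(k,True): print(k,'box',*j)
go(.4347,.0532,.014,91.5)"
```

```text
clock: 17.2
tool_pos: [0.426, 0.0462, 0.1341]
eef_rot: [0.699, 0.715, -0.006, -0.001]
contact_force: [-1.4, -0.6, -0.4]
opening: 0.702
finger_force: 0.0
top 0.4614 -0.1468 0.0162 0.0727 85
top box 0.6025 0.0168 0.0501 0.0786 169
top box 0.593 0.2122 0.0202 0.0753 330
wrist 0.4357 0.0539 0.0201 0.0743 2721
wrist 0.4637 -0.0313 0.02 0.0743 2067
wrist 0.4547 -0.1364 0.019 0.0739 761
wrist box 0.5921 0.1964 0.0104 0.0769 249
wrist box 0.5991 0.0136 0.0529 0.0804 1500
tx -0.04 ty 0.05 tz 12.11 spin 0.03 t 17.4 head 91.53
```

```bash
python3 -m creep '[{"grip":0.4,"tx":0,"ty":0,"tz":2,"spin":0},{"grip":0.4,"tx":0,"ty":0,"tz":2,"spin":0},{"grip":0.4,"tx":0,"ty":0,"tz":2,"spin":0},{"grip":0.4,"tx":0,"ty":0,"tz":1,"spin":0},{"grip":0.4,"tx":0,"ty":0,"tz":0,"spin":0},{"grip":0.4,"tx":0,"ty":0,"tz":0,"spin":0}]'
python3 -c "
from h import *
go(.4352,.0536,.014,91.5)"
```

```text
clock: 17.9
tool_pos: [0.4337, 0.0537, 0.0648]
eef_rot: [0.697, 0.717, -0.0, -0.0]
contact_force: [-0.0, 0.0, 0.9]
opening: 0.7
finger_force: 0.0
tx -0.01 ty 0.15 tz 5.08 spin 0.10 t 17.9 head 91.60
```

```bash
python3 -m creep '[{"grip":0.4,"tx":0,"ty":0.1,"tz":1.8,"spin":0},{"grip":0.4,"tx":0,"ty":0,"tz":1.8,"spin":0},{"grip":0.4,"tx":0,"ty":0,"tz":1.4,"spin":0},{"grip":0.4,"tx":0,"ty":0,"tz":0,"spin":0},{"grip":-1,"tx":0,"ty":0,"tz":0,"spin":0},{"grip":-1,"tx":0,"ty":0,"tz":0,"spin":0},{"grip":-1,"tx":0,"ty":0,"tz":0,"spin":0},{"grip":-1,"tx":0,"ty":0,"tz":0,"spin":0}]' 35
python3 -m creep '[{"grip":-1,"tx":0,"ty":0,"tz":-0.3,"spin":0},{"grip":-1,"tx":0,"ty":0,"tz":-2,"spin":0},{"grip":-1,"tx":0,"ty":0,"tz":-3,"spin":0},{"grip":-1,"tx":0,"ty":0,"tz":-3,"spin":0},{"grip":-1,"tx":0,"ty":0,"tz":-3,"spin":0},{"grip":-1,"tx":0,"ty":0,"tz":-2.2,"spin":0},{"grip":-1,"tx":0,"ty":0,"tz":0,"spin":0},{"grip":-1,"tx":0,"ty":0,"tz":0,"spin":0}]'
python3 -c "
from h import *
go(.593,.165,.15,91.5)"
```

```text
clock: 18.57
tool_pos: [0.4351, 0.0529, 0.0162]
eef_rot: [0.698, 0.716, 0.001, 0.0]
contact_force: [-0.6, 1.2, 3.0]
opening: 0.433
finger_force: 35.1
clock: 19.23
tool_pos: [0.4348, 0.0521, 0.1513]
eef_rot: [0.698, 0.716, 0.001, 0.001]
contact_force: [0.1, -0.6, -1.4]
opening: 0.433
finger_force: 35.0
tx 10.89 ty 16.10 tz 0.13 spin -0.07 t 19.2 head 91.43
```

```bash
python3 -m creep '[{"grip":-1,"tx":1.8,"ty":2.7,"tz":0,"spin":0},{"grip":-1,"tx":1.8,"ty":2.7,"tz":0,"spin":0},{"grip":-1,"tx":1.8,"ty":2.7,"tz":0,"spin":0},{"grip":-1,"tx":1.8,"ty":2.7,"tz":0,"spin":0},{"grip":-1,"tx":1.8,"ty":2.7,"tz":0,"spin":0},{"grip":-1,"tx":1.8,"ty":2.6,"tz":0,"spin":0},{"grip":-1,"tx":0,"ty":0,"tz":0,"spin":0},{"grip":-1,"tx":0,"ty":0,"tz":0,"spin":0}]' 35
python3 -c "
from h import *
go(.593,.165,.02,91.5)"
```

```text
clock: 19.9
tool_pos: [0.5918, 0.1657, 0.1479]
eef_rot: [0.697, 0.717, -0.001, -0.001]
contact_force: [-0.3, -0.3, -1.8]
opening: 0.431
finger_force: 35.0
tx -0.08 ty 0.12 tz 12.79 spin 0.08 t 19.9 head 91.58
```

```bash
python3 -m creep '[{"grip":-1,"tx":0,"ty":0.1,"tz":1.5,"spin":0},{"grip":-1,"tx":0,"ty":0,"tz":2.5,"spin":0},{"grip":-1,"tx":0,"ty":0,"tz":2.5,"spin":0},{"grip":-1,"tx":0,"ty":0,"tz":2.5,"spin":0},{"grip":-1,"tx":0,"ty":0,"tz":1.3,"spin":0},{"grip":-1,"tx":0,"ty":0,"tz":0,"spin":0},{"grip":-1,"tx":0,"ty":0,"tz":0,"spin":0}]'
python3 -c "
from h import *
go(.593,.165,.02,91.5)"
```

```text
clock: 20.48
tool_pos: [0.5923, 0.1641, 0.0467]
eef_rot: [0.698, 0.716, -0.001, -0.0]
contact_force: [0.3, 0.2, -1.6]
opening: 0.431
finger_force: 35.0
tx 0.09 ty 0.08 tz 2.67 spin 0.02 t 20.5 head 91.52
```

```bash
python3 -m creep '[{"grip":-1,"tx":0,"ty":0.1,"tz":1.1,"spin":0},{"grip":-1,"tx":0,"ty":0,"tz":1.0,"spin":0},{"grip":-1,"tx":0,"ty":0,"tz":0.5,"spin":0},{"grip":-1,"tx":0,"ty":0,"tz":0,"spin":0},{"grip":-1,"tx":0,"ty":0,"tz":0,"spin":0}]'
python3 -c "
from h import *
go(.593,.165,.02,91.5)"
```

```text
clock: 20.9
tool_pos: [0.5942, 0.1648, 0.0211]
eef_rot: [0.698, 0.716, -0.0, -0.0]
contact_force: [-0.1, 0.0, -1.5]
opening: 0.433
finger_force: 35.0
tx 0.02 ty -0.12 tz 0.11 spin 0.01 t 20.9 head 91.51
```

```bash
python3 -m creep '[{"grip":-1,"tx":0,"ty":-0.1,"tz":0.2,"spin":0},{"grip":-1,"tx":0,"ty":0,"tz":0,"spin":0},{"grip":0.2,"tx":0,"ty":0,"tz":0,"spin":0},{"grip":0.2,"tx":0,"ty":0,"tz":0,"spin":0},{"grip":0.2,"tx":0,"ty":0,"tz":0,"spin":0},{"grip":0.2,"tx":0,"ty":0,"tz":-2,"spin":0},{"grip":0.2,"tx":0,"ty":0,"tz":-3.5,"spin":0},{"grip":0.2,"tx":0,"ty":0,"tz":-3.5,"spin":0}]'
python3 -m creep '[{"grip":0.4,"tx":0,"ty":0,"tz":-2,"spin":0},{"grip":0.4,"tx":0,"ty":0,"tz":0,"spin":0}]'
python3 -c "
from h import *
go(.463,-.032,.13,91.5)"
```

```text
clock: 21.57
tool_pos: [0.5924, 0.1645, 0.1096]
eef_rot: [0.698, 0.716, -0.001, -0.001]
contact_force: [1.4, -0.0, -0.1]
opening: 0.602
finger_force: 0.0
clock: 21.73
tool_pos: [0.5964, 0.1667, 0.1345]
eef_rot: [0.698, 0.716, 0.004, 0.002]
contact_force: [-0.0, 0.6, 1.5]
opening: 0.699
finger_force: 0.0
tx -19.52 ty -13.85 tz 0.45 spin -0.02 t 21.7 head 91.48
```

```bash
python3 -m creep '[{"grip":0.4,"tx":-2.9,"ty":-2.0,"tz":0,"spin":0},{"grip":0.4,"tx":-3.2,"ty":-2.3,"tz":0,"spin":0},{"grip":0.4,"tx":-3.4,"ty":-2.4,"tz":0,"spin":0},{"grip":0.4,"tx":-3.4,"ty":-2.4,"tz":0,"spin":0},{"grip":0.4,"tx":-3.4,"ty":-2.4,"tz":0,"spin":0},{"grip":0.4,"tx":-3.2,"ty":-2.3,"tz":0,"spin":0},{"grip":0.4,"tx":0,"ty":0,"tz":0,"spin":0},{"grip":0.4,"tx":0,"ty":0,"tz":0,"spin":0}]'
python3 -c "
from h import *
for j in jars('wrist'): print(*j)
for j in jars('top',True): print('box',*j)
go(.463,-.032,.014,91.5)"
```

```text
clock: 22.4
tool_pos: [0.4586, -0.0363, 0.1288]
eef_rot: [0.699, 0.715, -0.001, -0.0]
contact_force: [-0.0, 1.7, 0.8]
opening: 0.698
finger_force: 0.0
0.4641 -0.0318 0.0201 0.0743 2882
0.4541 -0.1387 0.0195 0.0741 1015
box 0.597 0.0137 0.0564 0.0784 195
box 0.5928 0.2124 0.0201 0.0755 325
box 0.5926 0.1644 0.0201 0.0754 321
tx 0.09 ty 0.18 tz 11.53 spin 0.02 t 22.5 head 91.52
```

```bash
python3 -m creep '[{"grip":0.4,"tx":0.1,"ty":0.2,"tz":2,"spin":0},{"grip":0.4,"tx":0,"ty":0,"tz":2,"spin":0},{"grip":0.4,"tx":0,"ty":0,"tz":2,"spin":0},{"grip":0.4,"tx":0,"ty":0,"tz":1,"spin":0},{"grip":0.4,"tx":0,"ty":0,"tz":0,"spin":0},{"grip":0.4,"tx":0,"ty":0,"tz":0,"spin":0}]'
python3 -c "
from h import *
go(.4635,-.032,.014,91.5)"
```

```text
clock: 23.0
tool_pos: [0.4631, -0.031, 0.0589]
eef_rot: [0.697, 0.717, 0.0, -0.0]
contact_force: [0.3, -0.9, 0.2]
opening: 0.699
finger_force: 0.0
tx -0.10 ty 0.04 tz 4.49 spin 0.15 t 23.0 head 91.65
```

```bash
python3 -m creep '[{"grip":0.4,"tx":-0.1,"ty":0,"tz":1.6,"spin":0},{"grip":0.4,"tx":0,"ty":0,"tz":1.6,"spin":0},{"grip":0.4,"tx":0,"ty":0,"tz":1.2,"spin":0},{"grip":0.4,"tx":0,"ty":0,"tz":0,"spin":0},{"grip":-1,"tx":0,"ty":0,"tz":0,"spin":0},{"grip":-1,"tx":0,"ty":0,"tz":0,"spin":0},{"grip":-1,"tx":0,"ty":0,"tz":0,"spin":0},{"grip":-1,"tx":0,"ty":0,"tz":0,"spin":0}]' 35
python3 -m creep '[{"grip":-1,"tx":0,"ty":0,"tz":-0.3,"spin":0},{"grip":-1,"tx":0,"ty":0,"tz":-2,"spin":0},{"grip":-1,"tx":0,"ty":0,"tz":-3,"spin":0},{"grip":-1,"tx":0,"ty":0,"tz":-3,"spin":0},{"grip":-1,"tx":0,"ty":0,"tz":-3,"spin":0},{"grip":-1,"tx":0,"ty":0,"tz":-2.2,"spin":0},{"grip":-1,"tx":0,"ty":0,"tz":0,"spin":0},{"grip":-1,"tx":0,"ty":0,"tz":0,"spin":0}]'
python3 -c "
from h import *
go(.5943,.118,.15,91.5)"
```

```text
clock: 23.67
tool_pos: [0.4632, -0.0336, 0.0161]
eef_rot: [0.698, 0.716, 0.001, 0.0]
contact_force: [-0.5, -0.5, 3.0]
opening: 0.433
finger_force: 35.0
clock: 24.33
tool_pos: [0.4629, -0.0342, 0.1513]
eef_rot: [0.698, 0.716, 0.001, 0.001]
contact_force: [-0.3, -0.2, -1.5]
opening: 0.431
finger_force: 35.0
tx 14.88 ty 13.52 tz 0.13 spin -0.06 t 24.3 head 91.44
```

```bash
python3 -m creep '[{"grip":-1,"tx":2.3,"ty":2.2,"tz":0,"spin":0},{"grip":-1,"tx":2.5,"ty":2.3,"tz":0,"spin":0},{"grip":-1,"tx":2.5,"ty":2.3,"tz":0,"spin":0},{"grip":-1,"tx":2.5,"ty":2.3,"tz":0,"spin":0},{"grip":-1,"tx":2.5,"ty":2.2,"tz":0,"spin":0},{"grip":-1,"tx":2.5,"ty":2.2,"tz":0,"spin":0},{"grip":-1,"tx":0,"ty":0,"tz":0,"spin":0},{"grip":-1,"tx":0,"ty":0,"tz":0,"spin":0}]' 35
python3 -c "
from h import *
go(.594,.117,.02,91.5)"
```

```text
clock: 25.0
tool_pos: [0.5929, 0.1197, 0.1482]
eef_rot: [0.697, 0.717, -0.001, -0.001]
contact_force: [-0.3, -0.7, -2.3]
opening: 0.43
finger_force: 35.0
tx -0.27 ty 0.10 tz 12.82 spin 0.18 t 25.0 head 91.68
```

```bash
python3 -m creep '[{"grip":-1,"tx":-0.2,"ty":0.1,"tz":1.5,"spin":0.1},{"grip":-1,"tx":0,"ty":0,"tz":2.5,"spin":0},{"grip":-1,"tx":0,"ty":0,"tz":2.5,"spin":0},{"grip":-1,"tx":0,"ty":0,"tz":2.5,"spin":0},{"grip":-1,"tx":0,"ty":0,"tz":1.3,"spin":0},{"grip":-1,"tx":0,"ty":0,"tz":0,"spin":0},{"grip":-1,"tx":0,"ty":0,"tz":0,"spin":0}]'
python3 -c "
from h import *
go(.594,.117,.02,91.5)"
```

```text
clock: 25.58
tool_pos: [0.5937, 0.1149, 0.0467]
eef_rot: [0.699, 0.716, -0.001, -0.0]
contact_force: [0.7, 0.4, -0.4]
opening: 0.433
finger_force: 35.0
tx 0.21 ty 0.04 tz 2.67 spin -0.11 t 25.6 head 91.39
```

```bash
python3 -m creep '[{"grip":-1,"tx":0.1,"ty":0,"tz":1.1,"spin":0},{"grip":-1,"tx":0,"ty":0,"tz":1.0,"spin":0},{"grip":-1,"tx":0,"ty":0,"tz":0.7,"spin":0},{"grip":-1,"tx":0,"ty":0,"tz":0,"spin":0},{"grip":-1,"tx":0,"ty":0,"tz":0,"spin":0}]'
python3 -c "
from h import *
go(.594,.117,.02,91.5)"
```

```text
clock: 26.0
tool_pos: [0.5946, 0.1168, 0.0191]
eef_rot: [0.698, 0.716, -0.0, 0.0]
contact_force: [-0.3, 0.1, -1.3]
opening: 0.434
finger_force: 35.0
tx 0.02 ty -0.06 tz -0.09 spin -0.09 t 26.0 head 91.41
```

```bash
python3 -m creep '[{"grip":0.2,"tx":0,"ty":0,"tz":0.1,"spin":0.1},{"grip":0.2,"tx":0,"ty":0,"tz":0,"spin":0},{"grip":0.2,"tx":0,"ty":0,"tz":0,"spin":0},{"grip":0.2,"tx":0,"ty":0,"tz":-2,"spin":0},{"grip":0.2,"tx":0,"ty":0,"tz":-3.5,"spin":0},{"grip":0.2,"tx":0,"ty":0,"tz":-3.5,"spin":0},{"grip":0.4,"tx":0,"ty":0,"tz":-2,"spin":0},{"grip":0.4,"tx":0,"ty":0,"tz":0,"spin":0}]'
python3 -c "
from h import *
go(.4535,-.141,.13,91.5)"
```

```text
clock: 26.67
tool_pos: [0.5976, 0.1185, 0.1332]
eef_rot: [0.699, 0.715, 0.004, 0.002]
contact_force: [0.2, -0.0, 0.1]
opening: 0.697
finger_force: 0.0
tx -25.62 ty -14.99 tz 0.32 spin -0.22 t 26.7 head 91.28
```

```bash
python3 -m creep '[{"grip":0.4,"tx":-3,"ty":-1.7,"tz":0,"spin":-0.2},{"grip":0.4,"tx":-3.5,"ty":-2.1,"tz":0,"spin":0},{"grip":0.4,"tx":-3.5,"ty":-2.1,"tz":0,"spin":0},{"grip":0.4,"tx":-3.5,"ty":-2.1,"tz":0,"spin":0},{"grip":0.4,"tx":-3.5,"ty":-2.1,"tz":0,"spin":0},{"grip":0.4,"tx":-3.5,"ty":-2.0,"tz":0,"spin":0},{"grip":0.4,"tx":-3,"ty":-1.7,"tz":0,"spin":0},{"grip":0.4,"tx":-2,"ty":-1.2,"tz":0,"spin":0}]'
python3 -m creep '[{"grip":0.4,"tx":0,"ty":0,"tz":0,"spin":0},{"grip":0.4,"tx":0,"ty":0,"tz":0,"spin":0}]'
python3 -c "
from h import *
for j in jars('wrist'): print(*j)
for j in jars('top',True): print('box',*j)
go(.4535,-.141,.014,91.5)"
```

```text
clock: 27.33
tool_pos: [0.448, -0.1457, 0.1275]
eef_rot: [0.699, 0.715, -0.002, -0.001]
contact_force: [-0.3, -0.1, 0.1]
opening: 0.699
finger_force: 0.0
clock: 27.5
tool_pos: [0.4501, -0.1432, 0.1278]
eef_rot: [0.699, 0.715, -0.0, -0.0]
contact_force: [-0.3, 0.8, 1.0]
opening: 0.699
finger_force: 0.0
0.4541 -0.1421 0.02 0.0743 2862
box 0.5958 0.0156 0.055 0.0784 193
box 0.5928 0.2126 0.02 0.0753 328
box 0.5925 0.1649 0.0201 0.0753 321
box 0.594 0.1175 0.0201 0.0753 321
tx -0.02 ty 0.16 tz 11.42 spin 0.07 t 27.6 head 91.57
```

```bash
python3 -m creep '[{"grip":0.4,"tx":0,"ty":0.2,"tz":2,"spin":0},{"grip":0.4,"tx":0,"ty":0,"tz":2,"spin":0},{"grip":0.4,"tx":0,"ty":0,"tz":2,"spin":0},{"grip":0.4,"tx":0,"ty":0,"tz":1,"spin":0},{"grip":0.4,"tx":0,"ty":0,"tz":0,"spin":0},{"grip":0.4,"tx":0,"ty":0,"tz":0,"spin":0}]'
python3 -c "
from h import *
go(.454,-.142,.014,91.5)"
```

```text
clock: 28.1
tool_pos: [0.4538, -0.1402, 0.0581]
eef_rot: [0.697, 0.717, 0.0, -0.0]
contact_force: [0.3, -0.8, 0.2]
opening: 0.702
finger_force: 0.0
tx -0.18 ty 0.01 tz 4.41 spin 0.17 t 28.1 head 91.67
```

```bash
python3 -m creep '[{"grip":0.4,"tx":-0.1,"ty":0,"tz":1.6,"spin":0},{"grip":0.4,"tx":0,"ty":0,"tz":1.6,"spin":0},{"grip":0.4,"tx":0,"ty":0,"tz":1.1,"spin":0},{"grip":0.4,"tx":0,"ty":0,"tz":0,"spin":0},{"grip":-1,"tx":0,"ty":0,"tz":0,"spin":0},{"grip":-1,"tx":0,"ty":0,"tz":0,"spin":0},{"grip":-1,"tx":0,"ty":0,"tz":0,"spin":0},{"grip":-1,"tx":0,"ty":0,"tz":0,"spin":0}]' 35
python3 -m creep '[{"grip":-1,"tx":0,"ty":0,"tz":-0.3,"spin":0},{"grip":-1,"tx":0,"ty":0,"tz":-2,"spin":0},{"grip":-1,"tx":0,"ty":0,"tz":-3,"spin":0},{"grip":-1,"tx":0,"ty":0,"tz":-3,"spin":0},{"grip":-1,"tx":0,"ty":0,"tz":-3,"spin":0},{"grip":-1,"tx":0,"ty":0,"tz":-2.2,"spin":0},{"grip":-1,"tx":0,"ty":0,"tz":0,"spin":0},{"grip":-1,"tx":0,"ty":0,"tz":0,"spin":0}]'
python3 -c "
from h import *
go(.5955,.071,.15,91.5)"
```

```text
clock: 28.77
tool_pos: [0.4539, -0.143, 0.0161]
eef_rot: [0.698, 0.716, 0.001, 0.001]
contact_force: [-0.2, -0.2, 4.0]
opening: 0.425
finger_force: 35.1
clock: 29.43
tool_pos: [0.4535, -0.1434, 0.1512]
eef_rot: [0.698, 0.716, 0.0, 0.001]
contact_force: [-0.3, -0.6, -2.4]
opening: 0.424
finger_force: 35.0
tx 21.08 ty 14.74 tz 0.12 spin -0.05 t 29.4 head 91.45
```

```bash
python3 -m creep '[{"grip":-1,"tx":2.8,"ty":2.0,"tz":-0.5,"spin":0},{"grip":-1,"tx":3.1,"ty":2.2,"tz":0,"spin":0},{"grip":-1,"tx":3.1,"ty":2.2,"tz":0,"spin":0},{"grip":-1,"tx":3.1,"ty":2.2,"tz":0,"spin":0},{"grip":-1,"tx":3.1,"ty":2.2,"tz":0,"spin":0},{"grip":-1,"tx":3.1,"ty":2.1,"tz":0,"spin":0},{"grip":-1,"tx":2.6,"ty":1.8,"tz":0,"spin":0},{"grip":-1,"tx":0,"ty":0,"tz":0,"spin":0}]' 35
python3 -m creep '[{"grip":-1,"tx":0,"ty":0,"tz":0,"spin":0}]'
python3 -c "
from h import *
go(.5955,.070,.02,91.5)"
```

```text
clock: 30.1
tool_pos: [0.5966, 0.0789, 0.1541]
eef_rot: [0.695, 0.719, 0.003, -0.002]
contact_force: [0.2, 1.0, -0.9]
opening: 0.428
finger_force: 35.0
clock: 30.18
tool_pos: [0.5939, 0.0721, 0.1533]
eef_rot: [0.696, 0.718, -0.001, -0.001]
contact_force: [0.0, -0.5, -0.7]
opening: 0.426
finger_force: 35.0
tx -0.22 ty 0.15 tz 13.33 spin 0.23 t 30.2 head 91.73
```

```bash
python3 -m creep '[{"grip":-1,"tx":0,"ty":0.1,"tz":1.5,"spin":0},{"grip":-1,"tx":0,"ty":0,"tz":2,"spin":0},{"grip":-1,"tx":0,"ty":0,"tz":1.5,"spin":0},{"grip":-1,"tx":0,"ty":0,"tz":0,"spin":0},{"grip":-1,"tx":0,"ty":0,"tz":0,"spin":0}]'
python3 -c "
from h import *
go(.5955,.070,.02,91.5)
t=pose()[0]
p,d,c=snap('wrist'); W=cloud(c,d);z=W[...,2]
q=W[(d>0)&(p.min(2)>140)&(z>.036)&(z<.055)&(W[...,0]>.54)&(W[...,0]<.65)&(W[...,1]>.01)&(W[...,1]<.12)]
print(len(q), np.percentile(q,[3,50,97],axis=0).round(4) if len(q) else '')
"
```

```text
clock: 30.6
tool_pos: [0.594, 0.0679, 0.1038]
eef_rot: [0.698, 0.716, -0.002, -0.001]
contact_force: [-0.4, -0.0, -1.2]
opening: 0.422
finger_force: 35.0
tx 0.21 ty 0.16 tz 8.38 spin -0.06 t 30.6 head 91.44
604 [[0.5435 0.0395 0.0461]
 [0.6245 0.0429 0.0474]
 [0.6486 0.0462 0.0485]]
```

```bash
python3 -m creep '[{"grip":-1,"tx":0.2,"ty":0.1,"tz":1.0,"spin":0},{"grip":-1,"tx":0,"ty":0,"tz":1.5,"spin":0},{"grip":-1,"tx":0,"ty":0,"tz":1,"spin":0},{"grip":-1,"tx":0,"ty":0,"tz":0,"spin":0},{"grip":-1,"tx":0,"ty":0,"tz":0,"spin":0}]'
python3 -c "
from h import *
go(.5955,.0705,.02,91.5)"
```

```text
clock: 31.07
tool_pos: [0.5964, 0.0718, 0.07]
eef_rot: [0.698, 0.716, -0.0, -0.0]
contact_force: [-0.0, -0.3, -0.8]
opening: 0.429
finger_force: 35.0
tx -0.13 ty -0.09 tz 5.00 spin 0.01 t 31.1 head 91.51
```

```bash
python3 -m creep '[{"grip":-1,"tx":-0.1,"ty":-0.1,"tz":0.8,"spin":0},{"grip":-1,"tx":0,"ty":0,"tz":1,"spin":0},{"grip":-1,"tx":0,"ty":0,"tz":1,"spin":0},{"grip":-1,"tx":0,"ty":0,"tz":1,"spin":0},{"grip":-1,"tx":0,"ty":0,"tz":0.8,"spin":0},{"grip":-1,"tx":0,"ty":0,"tz":0,"spin":0},{"grip":-1,"tx":0,"ty":0,"tz":0,"spin":0}]'
python3 -c "
from h import *
go(.5955,.0705,.02,91.5)"
```

```text
clock: 31.65
tool_pos: [0.5952, 0.0709, 0.0236]
eef_rot: [0.698, 0.716, -0.001, -0.0]
contact_force: [0.1, 1.3, -1.5]
opening: 0.427
finger_force: 35.0
tx -0.04 ty 0.03 tz 0.36 spin 0.02 t 31.6 head 91.52
```

```bash
python3 -m creep '[{"grip":-1,"tx":0,"ty":0,"tz":0.4,"spin":0},{"grip":-1,"tx":0,"ty":0,"tz":0,"spin":0},{"grip":0.2,"tx":0,"ty":0,"tz":0.1,"spin":0},{"grip":0.2,"tx":0,"ty":0,"tz":0,"spin":0},{"grip":0.2,"tx":0,"ty":0,"tz":0,"spin":0},{"grip":0.2,"tx":0,"ty":0,"tz":-2,"spin":0},{"grip":0.2,"tx":0,"ty":0,"tz":-3,"spin":0},{"grip":0.2,"tx":0,"ty":0,"tz":-3,"spin":0}]'
python3 -m creep '[{"grip":0,"tx":0,"ty":0,"tz":-2,"spin":0},{"grip":0,"tx":0,"ty":0,"tz":0,"spin":0},{"grip":0,"tx":0,"ty":0,"tz":0,"spin":0}]'
python3 -c "
from h import *
p,d,c=snap('wrist','w5.png'); W=cloud(c,d);hsv=cv2.cvtColor(p,cv2.COLOR_RGB2HSV)
m=((hsv[...,0]<6)|(hsv[...,0]>174))&(hsv[...,1]>140)&(hsv[...,2]>60)&(W[...,2]>.073)&(W[...,2]<.085)&(np.abs(W[...,0]-.597)<.03)
q=W[m];print(len(q),np.percentile(q,[3,50,97],axis=0).round(4) if len(q) else '')
for j in jars('wrist',True): print('box',*j)
for j in jars('top',True): print('box',*j)
go(.597,.028,.12,91.5)"
```

```text
clock: 32.32
tool_pos: [0.595, 0.0709, 0.0999]
eef_rot: [0.698, 0.716, -0.001, -0.001]
contact_force: [0.8, -0.7, 0.2]
opening: 0.603
finger_force: 0.0
clock: 32.57
tool_pos: [0.5966, 0.0711, 0.1206]
eef_rot: [0.698, 0.716, 0.001, 0.001]
contact_force: [0.4, -0.3, -0.1]
opening: 0.502
finger_force: 0.0
453 [[0.5875 0.0248 0.0736]
 [0.5973 0.0296 0.0789]
 [0.6071 0.0317 0.0804]]
box 0.5341 0.1323 0.0716 0.0824 1843
box 0.594 0.2066 0.0185 0.0772 1648
box 0.5934 0.1656 0.0198 0.0773 4514
box 0.595 0.1184 0.0199 0.0773 3690
box 0.5959 0.0715 0.02 0.0773 3132
box 0.5928 0.2125 0.0201 0.0752 329
box 0.5925 0.1649 0.02 0.0755 319
box 0.5943 0.1178 0.0199 0.0754 312
tx -4.24 ty 0.11 tz -0.19 spin 0.00 t 32.7 head 91.50
```

View pics/w5.png

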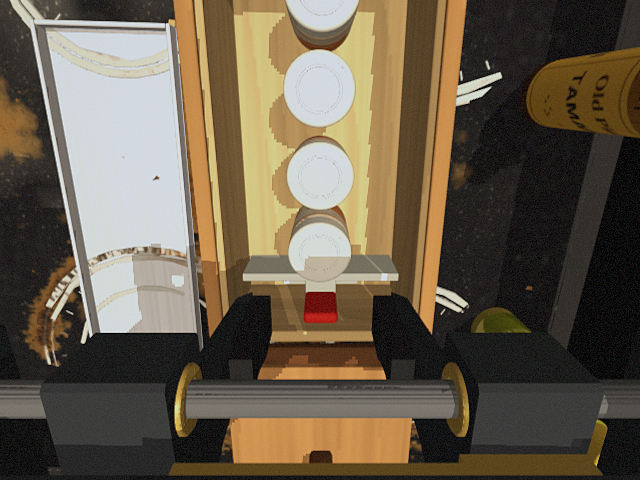

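All four jars stand upright in line (px 320,10 / 320,88 / 320,175 / 320,245), with the red tab at (320,307) and the tray empty. Next I grip the tab and push the divider.

```bash
python3 -m creep '[{"grip":0,"tx":-1.5,"ty":0.1,"tz":0,"spin":0},{"grip":0,"tx":-2.5,"ty":0,"tz":0,"spin":0},{"grip":0,"tx":0,"ty":0,"tz":1.5,"spin":0},{"grip":0,"tx":0,"ty":0,"tz":1.5,"spin":0},{"grip":0,"tx":0,"ty":0,"tz":1,"spin":0},{"grip":0,"tx":0,"ty":0,"tz":0,"spin":0},{"grip":0,"tx":0,"ty":0,"tz":0,"spin":0}]'
python3 -c "
from h import *
go(.597,.031,.029,91.5)"
```

```text
clock: 33.3
tool_pos: [0.5969, 0.0314, 0.0783]
eef_rot: [0.697, 0.717, -0.001, -0.001]
contact_force: [-0.1, 0.3, 0.9]
opening: 0.498
finger_force: 0.0
tx -0.04 ty 0.01 tz 4.93 spin 0.05 t 33.3 head 91.55
```

```bash
python3 -m creep '[{"grip":0,"tx":0,"ty":0,"tz":1.6,"spin":0},{"grip":0,"tx":0,"ty":0,"tz":1.6,"spin":0},{"grip":0,"tx":0,"ty":0,"tz":1.5,"spin":0},{"grip":0,"tx":0,"ty":0,"tz":0,"spin":0},{"grip":-1,"tx":0,"ty":0,"tz":0,"spin":0},{"grip":-1,"tx":0,"ty":0,"tz":0,"spin":0},{"grip":-1,"tx":0,"ty":0,"tz":0,"spin":0},{"grip":-1,"tx":0,"ty":0,"tz":0,"spin":0}]' 40
python3 -m creep '[{"grip":-1,"tx":0.5,"ty":0,"tz":0,"spin":0},{"grip":-1,"tx":0.7,"ty":0,"tz":0,"spin":0},{"grip":-1,"tx":0.7,"ty":0,"tz":0,"spin":0},{"grip":-1,"tx":0.7,"ty":0,"tz":0,"spin":0},{"grip":-1,"tx":0.5,"ty":0,"tz":0,"spin":0},{"grip":-1,"tx":0.3,"ty":0,"tz":0,"spin":0},{"grip":-1,"tx":0,"ty":0,"tz":0,"spin":0},{"grip":-1,"tx":0,"ty":0,"tz":0,"spin":0}]'
```

```text
clock: 33.97
tool_pos: [0.5973, 0.0312, 0.0334]
eef_rot: [0.698, 0.716, -0.0, -0.0]
contact_force: [-1.3, -0.9, 3.1]
opening: 0.241
finger_force: 40.4
clock: 34.63
tool_pos: [0.5965, 0.0627, 0.0334]
eef_rot: [0.698, 0.716, -0.002, 0.001]
contact_force: [-2.8, -4.0, 7.2]
opening: 0.242
finger_force: 40.5
```

```bash
for i in 1 ; do python3 -m creep '[{"grip":-1,"tx":0.3,"ty":0,"tz":0,"spin":0},{"grip":-1,"tx":0.2,"ty":0,"tz":0,"spin":0},{"grip":-1,"tx":0,"ty":0,"tz":0,"spin":0}]'; done
python3 -m creep '[{"grip":-1,"tx":0.3,"ty":0,"tz":0,"spin":0},{"grip":-1,"tx":0,"ty":0,"tz":0,"spin":0},{"grip":-1,"tx":0,"ty":0,"tz":0,"spin":0}]'
python3 -c "
from h import *
for j in jars('top',True): print('box',*j)"
```

```text
clock: 34.88
tool_pos: [0.5963, 0.067, 0.0334]
eef_rot: [0.698, 0.716, -0.002, 0.002]
contact_force: [-3.6, -5.7, 8.2]
opening: 0.243
finger_force: 40.5
clock: 35.13
tool_pos: [0.5963, 0.0679, 0.0334]
eef_rot: [0.699, 0.715, -0.003, 0.002]
contact_force: [-2.7, -6.9, 9.2]
opening: 0.243
finger_force: 40.2
box 0.5914 0.1687 0.0697 0.0755 1138
```

```bash
python3 -m creep '[{"grip":-1,"tx":0.3,"ty":0,"tz":0,"spin":0},{"grip":-1,"tx":0.2,"ty":0,"tz":0,"spin":0},{"grip":-1,"tx":0,"ty":0,"tz":0,"spin":0},{"grip":-1,"tx":0,"ty":0,"tz":0,"spin":0}]'
python3 -m creep '[{"grip":-1,"tx":0.2,"ty":0,"tz":0,"spin":0},{"grip":-1,"tx":0,"ty":0,"tz":0,"spin":0},{"grip":-1,"tx":0,"ty":0,"tz":0,"spin":0}]'
```

```text
clock: 35.52
tool_pos: [0.5963, 0.0681, 0.0334]
eef_rot: [0.7, 0.714, -0.006, 0.005]
contact_force: [-2.9, -13.9, 12.4]
opening: 0.246
finger_force: 40.2
clock: 35.77
tool_pos: [0.5962, 0.0682, 0.0333]
eef_rot: [0.7, 0.714, -0.007, 0.005]
contact_force: [-3.0, -15.8, 12.6]
opening: 0.244
finger_force: 40.2
```

The divider stopped at about 0.037 with force rising to 16 N, which fits four jars packed tight. I'll relax, release and rise, then check.

```bash
python3 -m creep '[{"grip":-1,"tx":-0.6,"ty":0,"tz":0,"spin":0},{"grip":0,"tx":0,"ty":0,"tz":0,"spin":0},{"grip":0,"tx":0,"ty":0,"tz":0,"spin":0},{"grip":0,"tx":0,"ty":0,"tz":0,"spin":0},{"grip":0,"tx":0,"ty":0,"tz":-2,"spin":0},{"grip":0,"tx":0,"ty":0,"tz":-3,"spin":0},{"grip":0,"tx":0,"ty":0,"tz":-4,"spin":0},{"grip":0,"tx":0,"ty":0,"tz":-2,"spin":0}]'
python3 -m creep '[{"grip":0,"tx":0,"ty":0,"tz":0,"spin":0},{"grip":0,"tx":0,"ty":0,"tz":0,"spin":0}]'
python3 -c "
from h import *
p,d,c=snap('wrist','w6.png'); W=cloud(c,d);hsv=cv2.cvtColor(p,cv2.COLOR_RGB2HSV)
m=((hsv[...,0]<6)|(hsv[...,0]>174))&(hsv[...,1]>140)&(hsv[...,2]>60)&(W[...,2]>.073)&(W[...,2]<.085)&(np.abs(W[...,0]-.597)<.03)
q=W[m];print(len(q),np.percentile(q,[3,50,97],axis=0).round(4) if len(q) else '')
for v0 in jars('top',True): print(*v0)
go(.6006,-.099,.14,91.5)"
```

```text
clock: 36.43
tool_pos: [0.5982, 0.0763, 0.1461]
eef_rot: [0.697, 0.717, 0.003, 0.001]
contact_force: [1.6, -0.1, 0.7]
opening: 0.497
finger_force: 0.0
clock: 36.6
tool_pos: [0.5974, 0.075, 0.1434]
eef_rot: [0.697, 0.717, 0.001, 0.001]
contact_force: [0.4, -0.6, -0.3]
opening: 0.502
finger_force: 0.0
381 [[0.5864 0.0617 0.0736]
 [0.5965 0.0659 0.079 ]
 [0.6061 0.0684 0.0805]]
0.5926 0.1697 0.069 0.0755 1098
tx -17.30 ty 0.02 tz 0.11 spin 0.04 t 36.7 head 91.54
```

View pics/w6.png

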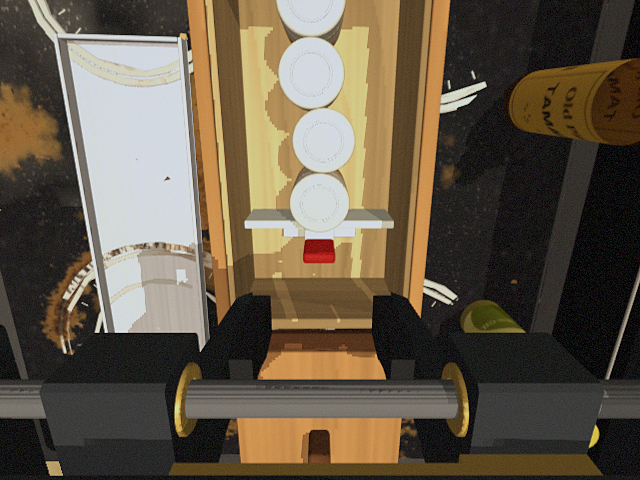

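The four jars touch in a row against the closed end, with the divider snug behind them (tab at px 320,250). Now the lid.

```bash
python3 -m creep '[{"grip":-0.2,"tx":-2.5,"ty":0,"tz":0,"spin":0},{"grip":-0.2,"tx":-3,"ty":0,"tz":0,"spin":0},{"grip":-0.2,"tx":-3,"ty":0,"tz":0,"spin":0},{"grip":-0.2,"tx":-3,"ty":0,"tz":0,"spin":0},{"grip":-0.2,"tx":-3,"ty":0,"tz":0,"spin":0},{"grip":-0.2,"tx":-2.8,"ty":0,"tz":0,"spin":0},{"grip":-0.2,"tx":0,"ty":0,"tz":1,"spin":0},{"grip":-0.2,"tx":0,"ty":0,"tz":1,"spin":0}]'
python3 -m creep '[{"grip":-0.2,"tx":0,"ty":0,"tz":0,"spin":0},{"grip":-0.2,"tx":0,"ty":0,"tz":0,"spin":0}]'
python3 -c "
from h import *
p,d,c=snap('top'); W=cloud(c,d); z=W[...,2]; 
q=W[(z>.108)&(z<.118)&(W[...,1]<-.05)&(W[...,1]>-.15)&(abs(W[...,0]-.6)<.012)]; print(len(q),np.percentile(q,[3,50,97],axis=0).round(4) if len(q) else '')
go(.6005,-.099,.0632,91.5)"
```

```text
clock: 37.37
tool_pos: [0.6003, -0.1013, 0.1203]
eef_rot: [0.699, 0.715, -0.001, -0.0]
contact_force: [-0.4, 0.5, 0.3]
opening: 0.401
finger_force: 0.0
clock: 37.53
tool_pos: [0.6001, -0.0967, 0.1208]
eef_rot: [0.697, 0.717, -0.0, -0.002]
contact_force: [0.3, 0.7, -0.3]
opening: 0.399
finger_force: 0.0
115 [[ 0.5917 -0.0994  0.1093]
 [ 0.6007 -0.0832  0.1125]
 [ 0.6069 -0.0717  0.1148]]
tx -0.24 ty -0.03 tz 5.85 spin 0.18 t 37.6 head 91.68
```

```bash
python3 -m creep '[{"grip":-0.2,"tx":-0.3,"ty":0,"tz":1.5,"spin":0.1},{"grip":-0.2,"tx":0,"ty":0,"tz":2,"spin":0},{"grip":-0.2,"tx":0,"ty":0,"tz":1.5,"spin":0},{"grip":-0.2,"tx":0,"ty":0,"tz":0,"spin":0},{"grip":-0.2,"tx":0,"ty":0,"tz":0,"spin":0}]'
python3 -c "
from h import *
go(.6005,-.100,.0632,91.5)"
```

```text
clock: 38.0
tool_pos: [0.6011, -0.1006, 0.0723]
eef_rot: [0.698, 0.716, -0.0, -0.001]
contact_force: [-0.3, 0.2, 0.5]
opening: 0.399
finger_force: 0.0
tx 0.06 ty -0.06 tz 0.91 spin 0.02 t 38.0 head 91.52
```

```bash
python3 -m creep '[{"grip":-0.2,"tx":0,"ty":0,"tz":0.7,"spin":0},{"grip":-0.2,"tx":0,"ty":0,"tz":0,"spin":0},{"grip":-1,"tx":0,"ty":0,"tz":0,"spin":0},{"grip":-1,"tx":0,"ty":0,"tz":0,"spin":0},{"grip":-1,"tx":0,"ty":0,"tz":0,"spin":0},{"grip":-1,"tx":0,"ty":0,"tz":0,"spin":0}]' 50
python3 -m creep '[{"grip":-1,"tx":0.7,"ty":0,"tz":0,"spin":0},{"grip":-1,"tx":1.5,"ty":0,"tz":0,"spin":0},{"grip":-1,"tx":1.8,"ty":0,"tz":0,"spin":0},{"grip":-1,"tx":1.8,"ty":0,"tz":0,"spin":0},{"grip":-1,"tx":1.8,"ty":0,"tz":0,"spin":0},{"grip":-1,"tx":1.5,"ty":0,"tz":0,"spin":0},{"grip":-1,"tx":0.9,"ty":0,"tz":0,"spin":0},{"grip":-1,"tx":0,"ty":0,"tz":0,"spin":0}]'
python3 -c "
from h import *
go(.5947,.1259,.065,91.5)"
```

```text
clock: 38.5
tool_pos: [0.6008, -0.102, 0.0658]
eef_rot: [0.698, 0.716, -0.0, -0.0]
contact_force: [-1.2, 0.2, 2.7]
opening: 0.176
finger_force: 50.0
clock: 39.17
tool_pos: [0.5981, 0.001, 0.0657]
eef_rot: [0.697, 0.717, 0.0, -0.001]
contact_force: [-3.8, 1.8, 5.9]
opening: 0.177
finger_force: 50.0
tx 12.49 ty 0.01 tz 0.07 spin 0.09 t 39.2 head 91.59
```

```bash
python3 -m creep '[{"grip":-1,"tx":1,"ty":0,"tz":0,"spin":0.1},{"grip":-1,"tx":1.8,"ty":0,"tz":0,"spin":0},{"grip":-1,"tx":1.8,"ty":0,"tz":0,"spin":0},{"grip":-1,"tx":1.8,"ty":0,"tz":0,"spin":0},{"grip":-1,"tx":1.8,"ty":0,"tz":0,"spin":0},{"grip":-1,"tx":1.5,"ty":0,"tz":0,"spin":0},{"grip":-1,"tx":0.8,"ty":0,"tz":0,"spin":0},{"grip":-1,"tx":0,"ty":0,"tz":0,"spin":0}]' 55
python3 -m creep '[{"grip":-1,"tx":0,"ty":0,"tz":0,"spin":0}]'
```

```text
clock: 39.83
tool_pos: [0.5953, 0.1053, 0.0657]
eef_rot: [0.698, 0.716, 0.0, -0.001]
contact_force: [-5.9, 1.6, 7.5]
opening: 0.173
finger_force: 55.0
clock: 39.92
tool_pos: [0.5953, 0.104, 0.0657]
eef_rot: [0.699, 0.716, -0.0, -0.001]
contact_force: [-6.1, 1.3, 7.8]
opening: 0.178
finger_force: 55.0
```

```bash
python3 -m creep '[{"grip":-1,"tx":0.6,"ty":0,"tz":0,"spin":0},{"grip":-1,"tx":0.6,"ty":0,"tz":0,"spin":0},{"grip":-1,"tx":0.6,"ty":0,"tz":0,"spin":0},{"grip":-1,"tx":0.4,"ty":0,"tz":0,"spin":0},{"grip":-1,"tx":0,"ty":0,"tz":0,"spin":0},{"grip":-1,"tx":0,"ty":0,"tz":0,"spin":0}]' 60
```

```text
clock: 40.42
tool_pos: [0.5948, 0.1228, 0.0657]
eef_rot: [0.699, 0.715, -0.002, 0.0]
contact_force: [-6.2, -2.8, 9.4]
opening: 0.177
finger_force: 60.0
```

```bash
python3 -m creep '[{"grip":-1,"tx":0.5,"ty":0,"tz":0,"spin":0},{"grip":-1,"tx":0.4,"ty":0,"tz":0,"spin":0},{"grip":-1,"tx":0,"ty":0,"tz":0,"spin":0},{"grip":-1,"tx":0,"ty":0,"tz":0,"spin":0}]' 60
```

```text
clock: 40.75
tool_pos: [0.5947, 0.1225, 0.0657]
eef_rot: [0.701, 0.713, -0.007, 0.004]
contact_force: [-7.4, -15.8, 17.3]
opening: 0.176
finger_force: 60.1
```

The lid is against its stop (16 N, no motion, travel 0.2245). I'll relax, release, rise and verify.

```bash
python3 -m creep '[{"grip":-1,"tx":-0.6,"ty":0,"tz":0,"spin":0},{"grip":-0.2,"tx":0,"ty":0,"tz":0,"spin":0},{"grip":-0.2,"tx":0,"ty":0,"tz":0,"spin":0},{"grip":-0.2,"tx":0,"ty":0,"tz":0,"spin":0},{"grip":-0.2,"tx":0,"ty":0,"tz":-2,"spin":0},{"grip":-0.2,"tx":0,"ty":0,"tz":-4,"spin":0},{"grip":-0.2,"tx":0,"ty":0,"tz":-4,"spin":0},{"grip":-0.2,"tx":0,"ty":0,"tz":-3,"spin":0}]'
python3 -m creep '[{"grip":-0.2,"tx":-4,"ty":0,"tz":0,"spin":0},{"grip":-0.2,"tx":-4,"ty":0,"tz":0,"spin":0},{"grip":-0.2,"tx":-4,"ty":0,"tz":0,"spin":0},{"grip":-0.2,"tx":-4,"ty":0,"tz":0,"spin":0},{"grip":-0.2,"tx":-4,"ty":0,"tz":0,"spin":0},{"grip":-0.2,"tx":-3,"ty":0,"tz":0,"spin":0},{"grip":-0.2,"tx":0,"ty":0,"tz":0,"spin":0}]'
python3 -c "
from h import *
p,d,c=snap('top','t9.png'); W=cloud(c,d); z=W[...,2]; v,u=np.mgrid[0:480,0:640]
q=W[(u>260)&(u<325)&(v>200)&(v<236)&(z>.105)&(z<.12)]; print(len(q),np.percentile(q,[2,98],axis=0).round(4),cv2.minAreaRect(q[:,:2].astype(np.float32)))"
```

```text
clock: 41.42
tool_pos: [0.597, 0.1291, 0.198]
eef_rot: [0.699, 0.715, 0.002, 0.0]
contact_force: [0.6, -0.4, 0.0]
opening: 0.401
finger_force: 0.0
clock: 42.0
tool_pos: [0.601, -0.1124, 0.1941]
eef_rot: [0.703, 0.711, -0.002, 0.002]
contact_force: [0.0, 0.1, -0.1]
opening: 0.398
finger_force: 0.0
284 [[0.5863 0.0948 0.1081]
 [0.6021 0.1524 0.1162]] ((0.5941501259803772, 0.12367309629917145), (0.01638428121805191, 0.058292534202337265), 0.6868529915809631)
```

View pics/t9.png

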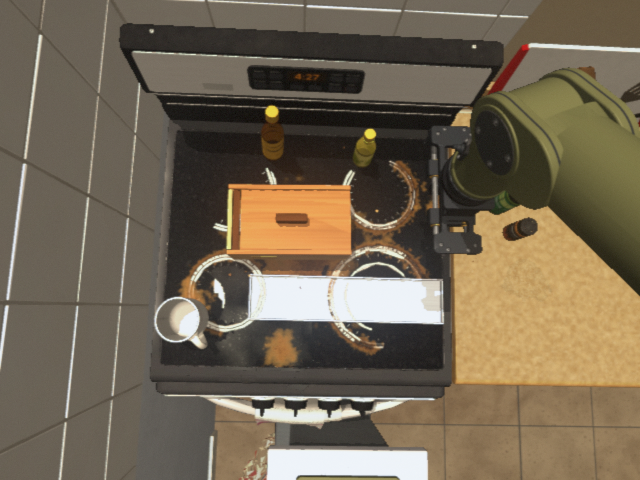

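The lid bar is back at (0.5942, 0.1237), the same as at the start with the lid shut (px 291,218). The tray is empty, and the bottles and mug are where they were. Handing in.

```bash
python3 -c "
from plant import workorder
print(workorder.finish_job())"
```

```text
the job is handed in; nothing more can be done
None
```

I packed all four jars upright in the box, pushed the divider up until they were tight against the closed end, slid the lid fully home and handed the job in at 42 s; the hand-in returned no verdict.

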